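# Set the slat-marking jig with the tape measure and load the slats

## Robot

A 7-joint arm with a two-finger parallel gripper is mounted at the origin on a cart in front of the work surface, level with it; the furniture and walls round the work are solid. World frame = base frame: x ahead of the robot, y to its left, z up, the work surface at z = 0. Lengths are in m, angles in rad, forces in N, time in s.
With the tool pointing down it reaches from about 0.4 to 0.875 m from the base axis. Payload 19.3 kg.
Tool frame: the origin (TCP) lies midway between the tips of the shut fingers; the grasp point (between the pads) lies 19 mm behind it (bot.pinch_z is the distance from the TCP to the grasp point, in m); z points along the fingers, y is the line along which they close (so a half turn about z gives the same grasp; the last joint's range is limited). The gripper opens to 85 mm and grips with 20 to 120 N. Pads are 22 mm wide; open, the fingers measure 114 mm over their backs; the gripper's body (76 mm by 85 mm) begins 54 mm behind the grasp point. The pads swing forward as they close: fully open they stand 13 mm farther back than shut.
Start: joints at [1.072, 0.521, -0.036, 1.599, 0.021, 1.021, -0.113], TCP at [0.26, -0.568, 0.231] pointing down, gripper open.
Joint ranges: [-2.91, 2.91], [-0.3, 2.13], [-1.5, 1.42], [0.17, 2.43], [-1.26, 4.41], [0.16, 1.93], [-2.52, 2.52]. Speed limits (rad/s): [1.89, 1.89, 2.39, 2.39, 3.01, 3.01, 3.01].

## Interface

Orientations are given as [roll, pitch, yaw] about the fixed x, y, z axes, in that order (R = Rz(yaw) Ry(pitch) Rx(roll)).
In Python, from workcell import observe, viewer, bot gives the robot as it stands. The module is installed in compiled form; this text tells all that it offers.
- The arm moves only by the tool play_rows, never from a script. Its argument "motion" is a list of rows, each a list of 7 numbers: the shift along the tool's x, y, z in cm, then the turn, a rotation vector about the tool's x, y, z in rad, then the opening, from -1 (shut) to 1 (fully open), so that 0 is half open. A call has exactly 5 rows; each row is the pose to reach, as a shift and turn from the pose commanded when the call began, along the tool's axes at that moment; what a row does not reach only later rows make up. A row lasts 1/10 s, in which the tool goes at most 50 mm and 8.59 degrees, less where a joint would pass 70% of its speed; a pose out of reach is approached as far as the arm can. A call with a gripper value outside its range is refused whole. The fingers move at their own pace and stop on an object; "squeeze" is the grip in N (left out, the last holds). Time passes only in rows, so rows that repeat a pose let the fingers close, or fill a call up. It gives the time, the measured TCP pose, the force, the opening and the grip force at its end, in the units of the state.
- observe(): the state, without advancing time (a new reading comes with each control period).
- viewer.grab_frame(name): name is "side" or "top"; returns (picture, depth): 384x512x3 uint8, red, green, blue; 384x512 float32, m along the optical axis (not along the pixel's ray), 0 where there is no reading.
- viewer.camera_info(name): a dict with "fx", "fy", "cx", "cy" (pixels), "R" (3x3) and "t" (3): a world point X has camera coordinates R X + t. Camera axes: x right, y down, z forward; pixel columns grow to the right and rows downward; lengths in m; the calibration is good to about 2 mm. A picture is of the moment at which its call begins. camera_info takes no time and is no camera call.
- bot.job_done(): hands the job in; it is judged then, once.
The state is a dict: "clock": time; "qpos": joint angles; "qd": joint speeds; "joint_efforts": joint torques, N m; "position": TCP position; "tool_rot": TCP orientation; "force": force on the tool from outside, world axes, zero at the start; "moment": the same for the moment, N m; "grip_width": finger opening in m; "finger_force": force on a finger pad.
Only numpy, scipy, OpenCV 4.12 (cv2) and the standard library are available. Lean on these libraries where they do the work, as an engineer would, in place of code of your own. Each camera call takes 0.05 s, during which the arm holds its last target. There are 200 camera calls.

## Task

Set the marking jig for clothes-airer slats to 20 cm: hook the tape measure over the jig's zero lip, back the case away along the bed until its back is 20 cm from the lip, stand it there and lock the blade, then slide the stop up against the back of the case. Unlock the tape so that it runs in, and put it back upright on the notepad; then slide every wooden slat that lies on the table lengthwise under the marking bar until its end butts against the stop, all lying flat and side by side. Leave the stop where the tape put it and do not disturb the other things on the table.

Things in the scene. Friction and masses are not known exactly. Their poses are not given: they have to be found in the camera images.
- jig: Fixed marking jig: plywood bed on battens, closed in front by a cross batten, x -129 to +89, y 3 to 265 mm, top 45 mm above the table. Origin on the table under the zero line (y = 0); its y axis runs along the bed from the zero line to the stop, x across. Slats come in from the y < 0 side and stick out over that edge. Zero lip and marking bar stand at y = 0.
- zero_lip (a point): Top of the zero lip's outer face, at jig (-100, 0, 52) mm. The lip is a steel plate 36 mm wide (jig x -118 to -82), 3 mm thick (y 0 to 3), 7 mm proud of the bed.
- jig_stop (a joint): Aluminium stop bar along the jig's y, m: its face is 0.170 + this value from the zero line (20 cm is 0.030), range 0 to 0.072. It crosses the whole bed (jig x -127 to +87), 14 mm thick, 24 mm high. Slides stiffly, about 14 N, and stays where left: a slat pushed against it harder than 10 N may shift it.
- stop_face (a point): Point on the stop's face (the side towards the zero line) at bed height, at jig x = 0; axes as the jig's.
- stop_knob (a point): Middle of the stop's black knob, to pinch from above: upright round knob 24 mm across, 24 to 59 mm above the bed; this point is 45 mm above the bed, 7 mm behind the stop's face, at jig x = 2 mm.
- tape: Loose yellow tape measure, 0.5 kg, standing upright. Case 35 mm wide (x), 61 mm high, from y = -42 (rubber nose, blade's mouth) to y = +40 (back); origin on its underside. Hold it from above by its 35 mm width, near y = +6. The hook points to -y. Rubber-covered: where it stands it does not slide under the pull of its own spring.
- tape_blade (a joint): Length of blade drawn out, in m: 0 run in, at most 0.150. Drawn out against a spring of about 2 N (2.2 N at 0.11). With the hook's inner face on the outer face of the zero lip, the back of the case is 0.092 m + this value from the zero line: 20 cm is 0.108. Unlocked and free it runs in by itself.
- hook (a point): Foot of the blade's hook at its inner face. The hook is a steel plate 20 mm wide, 2 mm thick, 1.3 to 11.8 mm above the plane of the case's underside. Blade run in, its inner face is 10 mm before the nose (tape y = -52); the blade's underside is 9 mm above that plane, so with the case on the bed it clears the 7 mm lip. It drops over the lip from above.
- tape_back (a point): Middle of the case's flat back, 20 mm above its underside: tape frame (0, 40, 20) mm.
- tape_lock (a joint): Angle of the black rocker on top of the case, rad: 0 = unlocked (rear end down), about 0.23 = locked (front end, at the hook side, down; counts as locked above 0.2) and braking the blade. Stays where put; pressing an end takes 3 to 8 N and 5 mm. 18 mm wide, 42 mm long, pivot at tape (0, 6, 65.5) mm.
- lock_front (a point): Where to press to lock: above the rocker's front end, tape frame (0, -10, 70) mm; the rocker's top is there at about 73 mm above the underside when unlocked and 68 mm when locked.
- lock_rear (a point): Where to press to unlock: above the rocker's rear end, tape frame (0, 22, 70) mm; the rocker's top is there at about 68 mm when unlocked and 73 mm when locked.
- job_pad: Fixed purple notepad, 210 (x) x 146 (y, from -75 to +71) mm, its top 11 mm above the table; origin on the table under its middle. The tape starts on it and goes back on it, run in and unlocked.
- slat_0: Loose planed wooden slat, 240 (x) x 24 (y) x 14 mm, about 60 g, may be absent (None); origin at the middle of its underside, long axis x, both ends and both faces alike. Pushed home it sticks out 40 mm past the zero line, where the fingers can hold its 24 mm width.
- slat_1: Loose planed wooden slat, 252 (x) x 24 (y) x 14 mm, about 60 g, may be absent (None); origin at the middle of its underside, long axis x, both ends and both faces alike. Pushed home it sticks out 52 mm past the zero line, where the fingers can hold its 24 mm width.
- slat_2: Loose planed wooden slat, 264 (x) x 24 (y) x 14 mm, about 60 g, may be absent (None); origin at the middle of its underside, long axis x, both ends and both faces alike. Pushed home it sticks out 64 mm past the zero line, where the fingers can hold its 24 mm width.
- marker: Bystander, to be left alone: white and green felt marker, 135 mm, lying behind the jig.
- dosing_cup: Bystander, to be left alone: light blue cup, 57 mm across, 49 mm high, at the back of the table behind the slats.
- bar_edge (a point): Marking bar's outer lower edge, middle of the opening, at jig (3, 0, 66) mm. The bar is a steel strip across the bed, 20 mm wide (jig y 0 to 20), 21 to 27 mm above the bed, on two posts; the clear opening under it is jig x -70 to +76, 21 mm high: room for three slats at 50 mm spacing (jig x -48, 2, 52).

How it is judged:
On the way, in this order (a step that is already met when the one before it is completed fails the run):
1. the hook holds on the zero lip and the unlocked blade has been drawn out at least 6 cm (y of hook in the frame of jig between -0.006 and 0.004 m and x of hook in the frame of jig between -0.118 and -0.082 m and z of hook in the frame of jig below 0.05 m and value of joint tape_blade above 0.06 m and value of joint tape_lock below 0.15 rad), for 0.1 s.
2. the tape stands released on the bed, hooked and locked, its back 20 cm (within 5 mm) from the zero line (y of hook in the frame of jig between -0.006 and 0.004 m and x of hook in the frame of jig between -0.118 and -0.082 m and z of hook in the frame of jig below 0.05 m and y of tape_back in the frame of jig between 0.195 and 0.205 m and value of joint tape_lock above 0.2 rad and contact force between the fingers and tape below 0.3 N and linear speed of tape below 0.02 m/s), for 0.3 s.
3. the stop has been slid up to the back of the locked tape (within 5 mm), 20 cm (within 5 mm) from the zero line (y of hook in the frame of jig between -0.006 and 0.004 m and x of hook in the frame of jig between -0.118 and -0.082 m and z of hook in the frame of jig below 0.05 m and value of joint tape_lock above 0.2 rad and y of stop_face in the frame of jig between 0.195 and 0.205 m and y of tape_back in the frame of stop_face above -0.005 m), for 0.2 s.
4. the tape stands on the notepad, unlocked and run in (x of tape in the frame of job_pad between -0.1 and 0.1 m and y of tape in the frame of job_pad between -0.07 and 0.07 m and z of tape in the frame of job_pad between 0.005 and 0.016 m and angle between tape's own z axis and vertical below 0.1 rad and value of joint tape_blade below 0.006 m and value of joint tape_lock below 0.08 rad and linear speed of tape below 0.02 m/s), for 0.2 s.
At the end, for the whole second after the job is handed in: Stop face 20 cm from the zero line within 5 mm; tape upright on the notepad, unlocked, blade run in (under 6 mm out); every slat present flat on the bed under the marking bar, square within 0.06 rad, its end at most 5 mm short of the stop; at rest (y of stop_face in the frame of jig between 0.195 and 0.205 m and x of tape in the frame of job_pad between -0.1 and 0.1 m and y of tape in the frame of job_pad between -0.07 and 0.07 m and z of tape in the frame of job_pad between 0.005 and 0.016 m and angle between tape's own z axis and vertical below 0.1 rad and value of joint tape_blade below 0.006 m and value of joint tape_lock below 0.08 rad and y of slat_0 in the frame of stop_face between -0.125 and -0.117 m and x of slat_0 in the frame of jig between -0.06 and 0.066 m and z of slat_0 in the frame of jig between 0.041 and 0.062 m and angle between the x axis of each of slat_0, slat_1, slat_2 and the y axis of jig, either way round below 0.06 rad and linear speed of each of slat_0, slat_1, slat_2 below 0.02 m/s and y of slat_1 in the frame of stop_face between -0.131 and -0.123 m and x of slat_1 in the frame of jig between -0.06 and 0.066 m and z of slat_1 in the frame of jig between 0.041 and 0.062 m and y of slat_2 in the frame of stop_face between -0.137 and -0.129 m and x of slat_2 in the frame of jig between -0.06 and 0.066 m and z of slat_2 in the frame of jig between 0.041 and 0.062 m); the robot touches nothing.
It fails at once if a bystander (marker or dosing cup) is shoved more than 3 cm (distance of any of marker, dosing_cup from where it was at the start of the episode above 0.03 m).
It fails at once if the tape measure is tipped over (more than 60 degrees) (angle between tape's own z axis and vertical above 1.05 rad).
Of slat_0, slat_1, slat_2 only 2 to 3 are there at a start; the rules pass over those that are not, and their reading is None.
At some moment in a run one of slat_0, slat_1, slat_2 may be knocked a few centimetres aside while the robot is not near it.
It also fails if it takes over 210 s, if anything falls off the work surface, if the arm or the gripper's body presses on something with over 40 N, if the wrist force passes 120 N, or if a joint passes its speed limit or range.

## Working session

There is one attempt and no reset: what is moved stays moved. The work goes in short steps, Python scripts to look and compute and a tool call to move; the robot and the scene stay as the last step left them, time stands still between calls to the robot, and variables do not carry over. Pictures are saved under pics/ and viewed, at most 14 in all, crops included, and the job is handed in when it is done.

Besides the shell and the picture viewer there is one more tool, called after "Emit:" by a JSON object that holds its "fn" and its "kwargs". play_rows: Moves the arm, as the interface text tells. Its arguments: {"type":"object","properties":{"motion":{"type":"array"},"squeeze":{"type":"number"}},"required":["motion"]}

```bash
mkdir -p pics; python3 - <<'E'
from workcell import observe, viewer, bot
import cv2
s=observe();print({k:s[k] for k in("clock","position","tool_rot","grip_width","force")},bot.pinch_z)
for n in("top","side"):
    p,d=viewer.grab_frame(n);cv2.imwrite(f"pics/{n}0.png",p[:,:,::-1]);
    import numpy as np
    np.save(f"d_{n}.npy",d);np.save(f"p_{n}.npy",p)
    c=viewer.camera_info(n);print(n,c)
E
```

```text
{'clock': 0.0, 'position': array([ 0.25969416, -0.56813511,  0.23074811]), 'tool_rot': array([-3.14049238e+00,  6.15541554e-05,  4.28769080e-01]), 'grip_width': 0.08531757300584249, 'force': array([-0.10585667, -0.36936757, -0.76840637])} 0.0187
top {'fx': 430.51094909275906, 'fy': 430.51094909275906, 'cx': 249.38846493125294, 'cy': 193.20547123259593, 'R': array([[ 0.01039585, -0.99973717, -0.02043318],
       [-0.99580617, -0.00849316, -0.09109303],
       [ 0.09089555,  0.02129448, -0.99563274]]), 't': array([-0.14867138,  0.61214962,  1.1363379 ])}
side {'fx': 484.4291429821052, 'fy': 484.4291429821052, 'cx': 256.7531363064567, 'cy': 192.79813073210772, 'R': array([[-0.95033878, -0.3109741 , -0.01230054],
       [-0.10301548,  0.35162008, -0.93045748],
       [ 0.2936733 , -0.88298269, -0.36619335]]), 't': array([0.50454021, 0.18185225, 1.12806235])}
```

View pics/top0.png

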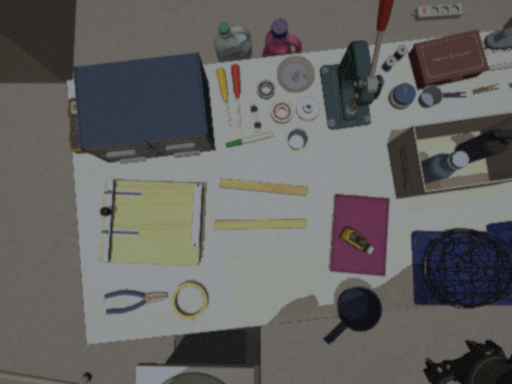

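View pics/side0.png

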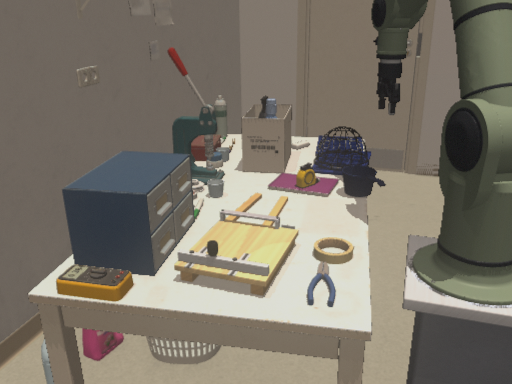

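Top view: the jig is at left with its zero side at col ~200 and stop/knob at (106,211). There are two slats at rows ~187 and ~224, and the tape is at (356,240) on the purple pad. Next I'll measure them.

```bash
cat > h.py <<'E'
import numpy as np, cv2
from workcell import observe, viewer, bot
from scipy.spatial.transform import Rotation as Ro
def cloud(n,p=None,d=None):
    if p is None: p,d=viewer.grab_frame(n)
    c=viewer.camera_info(n); v,u=np.mgrid[0:384,0:512]
    X=np.stack([(u-c["cx"])/c["fx"]*d,(v-c["cy"])/c["fy"]*d,d],-1)
    W=(X-c["t"])@c["R"]
    W[d<=0]=np.nan
    return p,W
def rect(P):
    r=cv2.minAreaRect((P[:,:2]*1000).astype(np.float32)); return np.round(r[0],1),np.round(r[1],1),round(r[2],2)
def pose():
    s=observe(); return s["position"],Ro.from_euler("xyz",s["tool_rot"]).as_matrix(),s
E
python3 - <<'E'
from h import *
for n in("top","side"):
    p,W=cloud(n,np.load(f"p_{n}.npy"),np.load(f"d_{n}.npy"))
    hsv=cv2.cvtColor(p,cv2.COLOR_RGB2HSV); z=W[...,2]*1000
    H,S,V=[hsv[...,i].astype(int) for i in range(3)]
    print(n)
    def blobs(m,name,mn=40):
        k,l,st,c=cv2.connectedComponentsWithStats(m.astype(np.uint8))
        for i in range(1,k):
            if st[i,4]>=mn:
                P=W[l==i]; print(name,st[i],rect(P),"z",np.round(np.percentile(P[:,2]*1000,[5,50,95]),1))
    wood=(H>15)&(H<35)&(S>60)&(V>100)
    blobs(wood&(z>8)&(z<22),"slat"); blobs(wood&(z>38)&(z<52),"bed",200)
    blobs(wood&(z>55)&(z<100),"tapeY",20)
    pur=(H>150)&(H<178)&(S>80)&(z<25)&(z>3); blobs(pur,"pad",200)
    m=(W[...,1]>-0.38)&(W[...,1]<-0.2)&(z>22)&(z<110)&(W[...,0]>.4)&(W[...,0]<.65)
    blobs(m,"tapeall",20)
    m=(z>85)&(z<125)&(W[...,0]>.35)&(W[...,0]<.7)&(W[...,1]>.05)&(W[...,1]<.5); blobs(m,"knob",5)
    m=(z>62)&(z<80)&(W[...,0]>.35)&(W[...,0]<.7)&(W[...,1]>.0)&(W[...,1]<.5); blobs(m,"bars",20)
p=np.load("p_top.npy")
a=cv2.resize(p[170:310,90:230],(560,560),interpolation=cv2.INTER_CUBIC)
b=cv2.resize(p[185:285,325:395],(240,343),interpolation=cv2.INTER_CUBIC)
o=np.zeros((560,800,3),np.uint8);o[:,:560]=a;o[:343,560:]=b
cv2.imwrite("pics/crop0.png",o[:,:,::-1])
E
```

```text
top
slat [217  68  11  33 142] (array([918.7, -64.1]), array([92.1, 22.9]), 9.79) z [12.8 19.1 21.5]
slat [220 179  87  16 715] (array([ 633.1, -179.5]), array([237.1,  23.4]), 84.81) z [11.1 14.6 18.2]
slat [214 219  92  10 734] (array([ 531.9, -170.7]), array([ 21.9, 247.6]), 1.54) z [10.5 14.4 18.3]
bed [ 113  180   85   85 4462] (array([534. , 104.3]), array([231.2, 214.4]), 88.14) z [41.8 45.4 48.9]
tapeY [344 230  17  19  71] (array([ 490.3, -407.3]), array([54. , 24.5]), 26.59) z [57.  66.3 72.4]
pad [ 331  195   57   80 3570] (array([ 506.5, -440.2]), array([144.4, 205.8]), 85.73) z [ 8.6 12.3 16.1]
knob [ 95 155  12   4  34] (array([698.8, 235. ]), array([ 3.2, 26.1]), 6.39) z [ 88.9 103.3 121.6]
knob [100 207  11  10  84] (array([557.4, 222.7]), array([20.4, 22.9]), 88.84) z [ 86.5 102.7 106.7]
bars [103 180  11  82 460] (array([536.2, 223.9]), array([ 17.6, 211.6]), 88.47) z [64.  69.  73.3]
bars [191 202   3  45  71] (array([528.4,   3. ]), array([113.5,   5.5]), 0.25) z [67.8 71.8 75.7]
side
slat [235 193  27  19 172] (array([ 628.2, -218.7]), array([160.9,  26. ]), 85.8
[... 1208 characters left out ...]
.4]
pad [270 173  68  20 583] (array([ 505.6, -434. ]), array([143.1, 207.3]), 87.25) z [10.5 12.6 14.8]
knob [148 228   8  18  56] (array([699.5, 238.7]), array([ 3.7, 28.3]), 8.16) z [ 87.3 101.4 123.7]
knob [207 240  11  13 120] (array([558.8, 227.6]), array([21.8, 23.3]), 66.37) z [ 86.6  98.2 105.1]
bars [224 212  15   4  31] (array([600.6,   2.9]), array([ 5.6, 39.4]), 88.25) z [68.  71.5 74.9]
bars [240 214  39   9 109] (array([524. ,   4.7]), array([  9. , 103.1]), 89.43) z [67.1 70.8 74.7]
bars [150 246   6   9  25] (array([699.1, 241. ]), array([ 2.8, 20.9]), 7.96) z [63.2 71.2 79.2]
bars [177 249  92  21 566] (array([536.5, 226.7]), array([ 20.2, 213.2]), 88.48) z [62.9 68.5 72.8]
```

View pics/crop0.png

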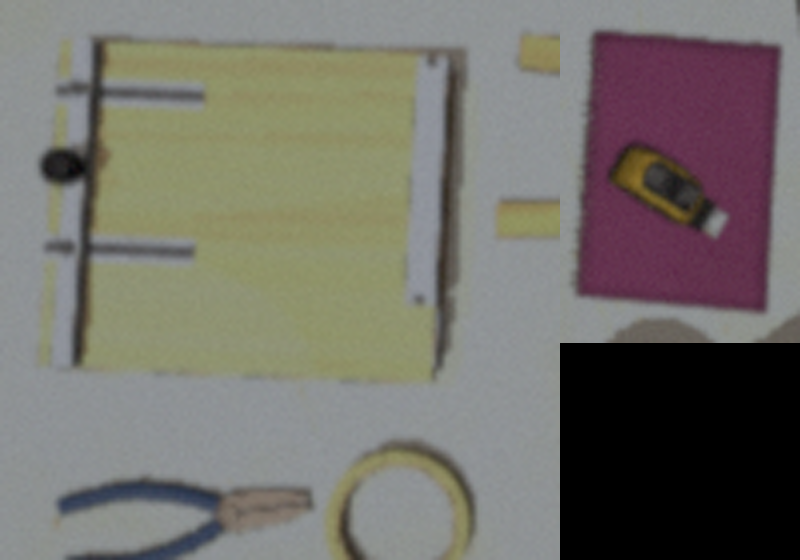

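```bash
cat >> h.py <<'E'
def ray(n,u,v,z):
    c=viewer.camera_info(n); r=c["R"].T@np.array([(u-c["cx"])/c["fx"],(v-c["cy"])/c["fy"],1]); o=-c["R"].T@c["t"]
    return (o+r*(z-o[2])/r[2])*1000
E
python3 - <<'E'
from h import *
f=lambda a,b:(90+(a+.5)/4-.5,170+(b+.5)/4-.5)
for nm,a,b,z in[("bar out hi",448,55,.072),("bar out lo",438,300,.072),("bed BL(-129,265)",40,365,.045),("bed TL(89,265)",62,38,.045),("bed BR(-129,3)",436,380,.045),("stop TL in",103,40,.069),("stop BL in",76,367,.069)]:
    print(nm,np.round(ray("top",*f(a,b),z)[:2],1))
for n in("top","side"):
    p,W=cloud(n,np.load(f"p_{n}.npy"),np.load(f"d_{n}.npy")); W=W*1000
    m=(W[...,2]>25)&(W[...,2]<100)&(abs(W[...,0]-490)<90)&(abs(W[...,1]+407)<90)
    P=W[m]; print(n,m.sum(),rect(P/1000),rect(P[P[:,2]>60]/1000))
    hsv=cv2.cvtColor(p,cv2.COLOR_RGB2HSV)
    V=hsv[...,2].astype(int);S=hsv[...,1].astype(int)
    k=m&(V<70); print(" black rocker",rect(W[k]/1000) if k.sum()>3 else 0, np.median(W[k],0))
    y=m&(S>120)&(V>90);print(" yellow",rect(W[y]/1000))
    # jig y profile
    T=np.radians(-1.7);
    for jx in(-100,-20,0):
        q=(abs(W[...,0]-(548.6+jx+0.03*W[...,1]))<6)&(W[...,1]>-60)&(W[...,1]<300)
        A=W[q];A=A[A[:,1].argsort()]
        zz=[(int(b),round(float(np.median(A[(A[:,1]>b-2)&(A[:,1]<=b+2)][:,2]))) if ((A[:,1]>b-2)&(A[:,1]<=b+2)).any() else None) for b in list(range(-40,20,4))+list(range(200,268,4))]
        print(jx,zz)
E
```

```text
bar out hi [634.  -19.1]
bar out lo [475.4 -15.9]
bed BL(-129,265) [429.2 250.1]
bed TL(89,265) [646.5 244.4]
bed BR(-129,3) [422.5 -12. ]
stop TL in [642.4 208.6]
stop BL in [429.8 217.8]
top 413 (array([ 487.4, -428.8]), array([92.5, 35. ]), 57.64) (array([ 494.5, -418.1]), array([53.5, 34.4]), 57.72)
 black rocker (array([ 490. , -423.5]), array([80.2, 34. ]), 56.23) [ 491.67809633 -422.75697796   79.49757178]
 yellow (array([ 490. , -407.4]), array([58.2, 28.9]), 27.58)
-100 [(-40, -1), (-36, 1), (-32, 0), (-28, -2), (-24, 1), (-20, -2), (-16, 1), (-12, 48), (-8, 44), (-4, 46), (0, 44), (4, 47), (8, 44), (12, 46), (16, 46), (200, 48), (204, 44), (208, 46), (212, 46), (216, 47), (220, 54), (224, 69), (228, 70), (232, 69), (236, None), (240, None), (244, 44), (248, 46), (252, 43), (256, None), (260, None), (264, None)]
-20 [(-40, 1), (-36, 1), (-32, 0), (-28, 1), (-24, 0), (-20, 1), (-16, 71), (-12, 36), (-8, 72), (-4, 73), (0, 72), (4, 72), (8, 49), (12, 46), (16, 46), (200, 48), (204, 45), (208, 44), (212, 44), (216, 47), (220, 63), (224, 68), (228, 68), (232, 70), (236, None), (
[... 1102 characters left out ...]
20 [(-40, None), (-36, None), (-32, None), (-28, None), (-24, None), (-20, None), (-16, 72), (-12, 73), (-8, 46), (-4, 70), (0, 69), (4, 68), (8, 45), (12, 45), (16, 45), (200, None), (204, 0), (208, 1), (212, 0), (216, 1), (220, 35), (224, 23), (228, 50), (232, 58), (236, 45), (240, 44), (244, 2), (248, 38), (252, 17), (256, 0), (260, 1), (264, 0)]
0 [(-40, None), (-36, None), (-32, None), (-28, None), (-24, None), (-20, 71), (-16, 72), (-12, 59), (-8, 73), (-4, 59), (0, 68), (4, 70), (8, 47), (12, 46), (16, 46), (200, None), (204, 0), (208, 1), (212, 1), (216, 1), (220, 70), (224, 82), (228, 67), (232, 66), (236, 87), (240, 45), (244, 43), (248, 37), (252, 1), (256, 0), (260, 0), (264, 1)]
```

Emit:
{"fn": "play_rows", "kwargs": {"motion": [[4.4, -0.7, 1.0, 0, 0, 0, 1], [8.8, -1.4, 2.0, 0, 0, 0, 1], [13.2, -2.1, 3.0, 0, 0, 0, 1], [17.6, -2.8, 4.0, 0, 0, 0, 1], [22.0, -3.4, 5.0, 0, 0, 0, 1]], "squeeze": 40}}

```text
clock: 0.6
position: [0.4469, -0.4447, 0.1807]
tool_rot: [-3.141, 0.0, 0.429]
force: [0.7, -1.1, -0.5]
grip_width: 0.0854
finger_force: 0.0
```

Emit:
{"fn": "play_rows", "kwargs": {"motion": [[1.2, -0.2, 1.0, 0, 0, -0.12, 1], [2.4, -0.4, 2, 0, 0, -0.24, 1], [3.6, -0.5, 3, 0, 0, -0.36, 1], [4.8, -0.7, 4, 0, 0, -0.48, 1], [5.7, -0.8, 5, 0, 0, -0.58, 1]]}}

```text
clock: 1.1
position: [0.4948, -0.4143, 0.1305]
tool_rot: [-3.141, -0.0, 1.014]
force: [-0.3, 0.2, -0.1]
grip_width: 0.0852
finger_force: 0.0
```

Emit:
{"fn": "play_rows", "kwargs": {"motion": [[0, 0, 3.0, 0, 0, 0, 1], [0, 0, 6, 0, 0, 0, 1], [0, 0, 8, 0, 0, 0, 1], [0, 0, 9.5, 0, 0, 0, 1], [0, 0, 10.2, 0, 0, 0, 1]]}}

```text
clock: 1.6
position: [0.4939, -0.4146, 0.0279]
tool_rot: [-3.14, -0.0, 1.009]
force: [0.6, -0.3, 0.0]
grip_width: 0.0854
finger_force: 0.0
```

Emit:
{"fn": "play_rows", "kwargs": {"motion": [[0, 0, 0, 0, 0, 0, -0.5], [0, 0, 0, 0, 0, 0, -0.5], [0, 0, 0, 0, 0, 0, -0.5], [0, 0, 0, 0, 0, 0, -0.5], [0, 0, 0, 0, 0, 0, -0.5]]}}

```text
clock: 2.1
position: [0.4949, -0.4156, 0.0305]
tool_rot: [3.14, 0.0, 1.009]
force: [0.3, 0.4, 5.7]
grip_width: 0.0334
finger_force: 39.7
```

Emit:
{"fn": "play_rows", "kwargs": {"motion": [[0, 0, -2, 0, 0, 0, -0.5], [0, 0, -5, 0, 0, 0, -0.5], [0, 0, -8, 0, 0, 0, -0.5], [0, 0, -11, 0, 0, 0, -0.5], [0, 0, -12, 0, 0, 0, -0.5]], "squeeze": 60}}

```text
clock: 2.6
position: [0.4952, -0.4158, 0.1524]
tool_rot: [3.138, 0.0, 1.009]
force: [1.0, 0.1, -5.0]
grip_width: 0.0329
finger_force: 62.0
```

Emit:
{"fn": "play_rows", "kwargs": {"motion": [[3, -2.4, 0, 0, 0, 0, -0.5], [6.6, -5.1, 0, 0, 0, 0, -0.5], [10.2, -7.9, 0, 0, 0, 0, -0.5], [13.8, -10.6, 0, 0, 0, 0, -0.5], [17.4, -13.4, 0, 0, 0, 0, -0.5]]}}

```text
clock: 3.1
position: [0.4728, -0.1947, 0.1487]
tool_rot: [-3.141, 0.0, 1.009]
force: [1.3, 0.5, -5.1]
grip_width: 0.0331
finger_force: 61.9
```

Emit:
{"fn": "play_rows", "kwargs": {"motion": [[3.7, -2.8, 0, 0, 0, -0.11, -0.5], [7.4, -5.7, 0, 0, 0, -0.22, -0.5], [11.1, -8.5, 0, 0, 0, -0.33, -0.5], [14.8, -11.4, 0, 0, 0, -0.44, -0.5], [17.8, -13.7, 0, 0, 0, -0.536, -0.5]]}}

```text
clock: 3.6
position: [0.4516, 0.0297, 0.1489]
tool_rot: [-3.141, -0.0, 1.551]
force: [1.2, -0.1, -4.6]
grip_width: 0.0329
finger_force: 61.9
```

```bash
python3 - <<'E'
from h import *
p,R,s=pose();print(s["position"],s["tool_rot"],s["force"],s["grip_width"])
for n in("top","side"):
    q,d=viewer.grab_frame(n);np.save(f"p_{n}.npy",q);np.save(f"d_{n}.npy",d)
a=np.load("p_top.npy");b=np.load("p_side.npy")
o=np.zeros((560,800,3),np.uint8);o[:,:400]=cv2.resize(a[170:310,110:210],(400,560),interpolation=cv2.INTER_CUBIC)
o[:,400:]=cv2.resize(b[160:300,220:320],(400,560),interpolation=cv2.INTER_CUBIC)
cv2.imwrite("pics/c1.png",o[:,:,::-1])
E
```

```text
[0.45164679 0.02966591 0.14893704] [-3.14123416e+00 -4.56935787e-04  1.55053998e+00] [ 1.22869747 -0.08125224 -4.61700079] 0.03288618330623212
```

View pics/c1.png

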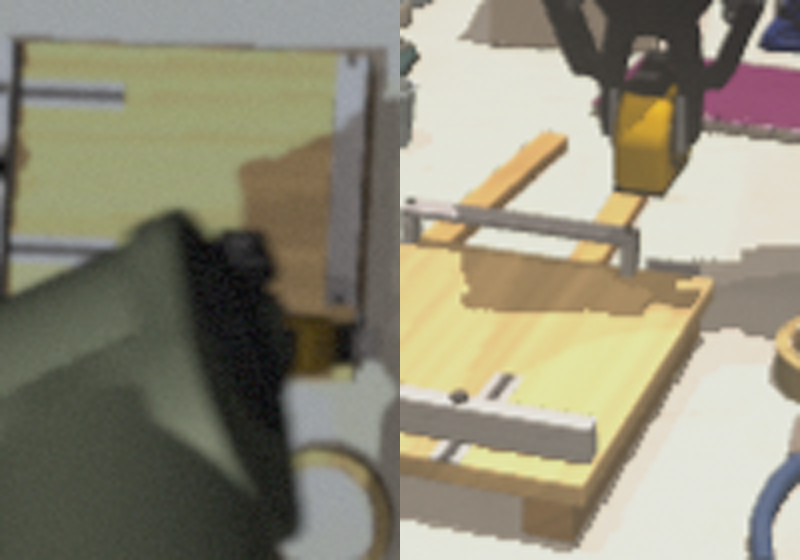

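Left crop: the arm covers the tape from the top camera. Right crop: the tape back is clear at about crop (645,140), with the bar post and lip visible near crop (635,250)/(685,268).

```bash
python3 - <<'E'
from h import *
p,W=cloud("side",np.load("p_side.npy"),np.load("d_side.npy")); W*=1000
hsv=cv2.cvtColor(p,cv2.COLOR_RGB2HSV);H,S,V=[hsv[...,i].astype(int) for i in range(3)]
m=(H>12)&(H<35)&(S>120)&(V>80)&(W[...,2]>120)&(W[...,2]<200)&(abs(W[...,0]-450)<60)&(abs(W[...,1]-40)<80)
P=W[m];print(m.sum(),np.round(np.percentile(P,[2,10,50,90,98],0),1))
for z in range(130,196,8):
    q=P[abs(P[:,2]-z)<4]
    if len(q)>5: print(z,np.round(np.percentile(q[:,1],[10,50,90,97]),1),np.round(np.percentile(q[:,0],[3,50,97]),1))
# bed right edge points / lip in side view
u0=220;v0=160
g=lambda a,b:(u0+(a-400+.5)/4-.5,v0+(b+.5)/4-.5)
for nm,a,b,z in[("bed corner(-129,3)",713,283,.045),("stop corner top(-127,front?)",596,425,.069),("bed corner (-129,265)",583,497,.045),("bar post top outer",637,232,.072),("lip end top(-118,?)",697,268,.052),("tape back bottom R",668,193,.1295),("tape back bottom L",613,189,.1295)]:
    print(nm,np.round(ray("side",*g(a,b),z)[:2],1))
E
```

```text
313 [[436.   47.7 135.3]
 [437.5  52.3 140.2]
 [449.1  63.  164.3]
 [462.3  66.7 184.4]
 [464.8  68.5 188.1]]
138 [58.8 64.  66.1 67. ] [436.2 446.3 462.6]
146 [62.4 65.3 67.8 68.9] [435.7 450.1 464.4]
154 [62.6 64.5 67.1 68.4] [436.4 449.5 463.7]
162 [62.9 65.2 67.8 68.3] [436.  449.9 464.6]
170 [59.9 63.  66.6 68. ] [436.4 450.  465.4]
178 [54.2 58.6 61.7 63.3] [436.4 449.1 464.2]
186 [47.5 52.3 57.5 58.6] [436.8 448.5 463.4]
bed corner(-129,3) [420.5  -2. ]
stop corner top(-127,front?) [428.1 230.6]
bed corner (-129,265) [425.4 263.3]
bar post top outer [472.3  -6.7]
lip end top(-118,?) [432.2  -6.4]
tape back bottom R [435.8  55.8]
tape back bottom L [469.   59.3]
```

Emit:
{"fn": "play_rows", "kwargs": {"motion": [[0.95, 0, 1.5, 0, 0, 0, -0.5], [0.95, 0, 3.5, 0, 0, 0, -0.5], [0.95, 0, 5.5, 0, 0, 0, -0.5], [0.95, 0, 6.8, 0, 0, 0, -0.5], [0.95, 0, 6.9, 0, 0, 0, -0.5]]}}

```text
clock: 4.2
position: [0.4517, 0.0364, 0.0787]
tool_rot: [-3.139, 0.0, 1.545]
force: [-0.3, -1.2, -4.5]
grip_width: 0.0333
finger_force: 61.9
```

Emit:
{"fn": "play_rows", "kwargs": {"motion": [[0, 0, 0.3, 0, 0, 0, -0.5], [0, 0, 0.6, 0, 0, 0, -0.5], [0, 0, 0.9, 0, 0, 0, -0.5], [0, 0, 1.2, 0, 0, 0, -0.5], [0, 0, 1.2, 0, 0, 0, -0.5]]}}

```text
clock: 4.7
position: [0.4534, 0.0378, 0.0688]
tool_rot: [3.14, -0.001, 1.546]
force: [-2.2, 6.4, 9.7]
grip_width: 0.033
finger_force: 62.8
```

Emit:
{"fn": "play_rows", "kwargs": {"motion": [[0, 0, -0.4, 0, 0, 0, -0.5], [0, 0, -0.8, 0, 0, 0, -0.5], [0, 0, -0.8, 0, 0, 0, -0.5], [0, 0, -0.8, 0, 0, 0, -0.5], [0, 0, -0.8, 0, 0, 0, -0.5]]}}

```text
clock: 5.2
position: [0.4528, 0.0366, 0.0762]
tool_rot: [-3.141, 0.0, 1.545]
force: [0.5, -0.3, -4.9]
grip_width: 0.0327
finger_force: 61.0
```

```bash
python3 - <<'E'
from h import *
p,R,s=pose();print(s["position"],s["tool_rot"],s["force"],s["grip_width"])
I=[viewer.grab_frame("top") for _ in range(4)]
a=np.mean([i[0] for i in I],0).astype(np.uint8); q,d=viewer.grab_frame("side");np.save("p_side.npy",q);np.save("d_side.npy",d)
c=a[235:285,170:230]; c=cv2.convertScaleAbs(c,alpha=1.6,beta=10)
cv2.imwrite("pics/c2.png",cv2.resize(c,(720,600),interpolation=cv2.INTER_CUBIC)[:,:,::-1])
p,W=cloud("side",q,d); W*=1000
hsv=cv2.cvtColor(p,cv2.COLOR_RGB2HSV);H,S,V=[hsv[...,i].astype(int) for i in range(3)]
m=(H>12)&(H<35)&(S>120)&(V>80)&(W[...,2]>70)&(W[...,2]<105)&(abs(W[...,0]-450)<12)&(abs(W[...,1]-60)<30)
print(np.percentile(W[m],[10,50,90],0))
E
```

```text
[0.45277944 0.03657822 0.07623784] [-3.14149940e+00  4.45837364e-05  1.54453339e+00] [ 0.50789987 -0.25822224 -4.8808247 ] 0.03265976632188089
[[439.54968835  60.16652817  74.43135535]
 [449.31018166  65.34597672  88.94836487]
 [459.4492438   68.68307255 101.90173779]]
```

View pics/c2.png

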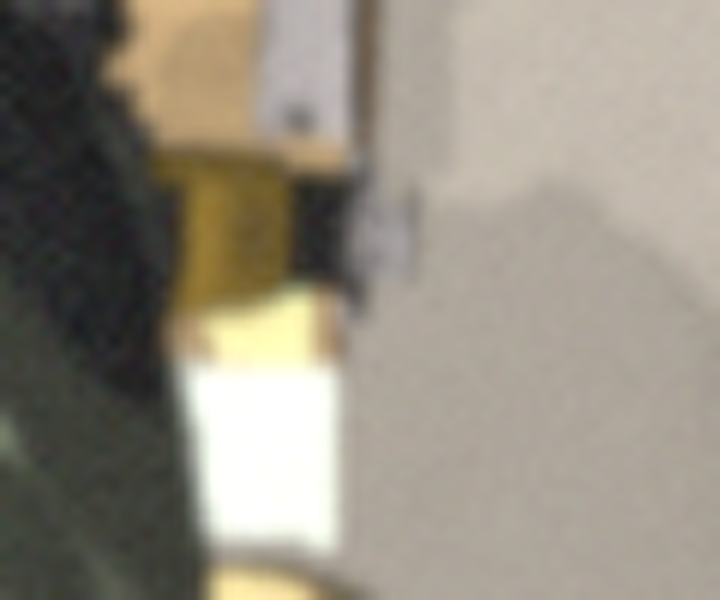

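```bash
python3 - <<'E'
from h import *
g=lambda a,b:(170+(a+.5)/12-.5,235+(b+.5)/12-.5)
for nm,a,b,z in[("lip",352,300,.052),("lip upper",352,170,.052),("bar outer",352,120,.072),("bed corner",338,360,.045),("hook outer",413,240,.068),("nose",348,235,.085),("nose",348,235,.065)]: print(nm,np.round(ray("top",*g(a,b),z),1))
E
```

```text
lip [436.2 -13.3  52. ]
lip upper [464.2 -12.7  52. ]
bar outer [475.6 -15.2  72. ]
bed corner [422.7  -9.6  45. ]
hook outer [450.1 -28.4  68. ]
nose [451.9 -16.7  85. ]
nose [450.8 -13.9  65. ]
```

The nose sits over the lip (nose edge ~col 350, hook out to col 413), so the tape must go ~9.5 mm further in.

Emit:
{"fn": "play_rows", "kwargs": {"motion": [[0.5, 0, 0, 0, 0, 0, -0.5], [0.95, 0, 0, 0, 0, 0, -0.5], [0.95, 0, 0.3, 0, 0, 0, -0.5], [0.95, 0, 0.6, 0, 0, 0, -0.5], [0.95, 0, 0.6, 0, 0, 0, -0.5]]}}

```text
clock: 5.95
position: [0.4528, 0.0461, 0.0698]
tool_rot: [-3.141, 0.0, 1.545]
force: [-0.3, -0.3, -5.0]
grip_width: 0.0331
finger_force: 60.9
```

Emit:
{"fn": "play_rows", "kwargs": {"motion": [[0, 0, 0.2, 0, 0, 0, -0.5], [0, 0, 0.4, 0, 0, 0, -0.5], [0, 0, 0.5, 0, 0, 0, -0.5], [0, 0, 0.5, 0, 0, 0, -0.5], [0, 0, 0.5, 0, 0, 0, -0.5]]}}

```text
clock: 6.45
position: [0.4531, 0.0461, 0.0654]
tool_rot: [3.142, 0.0, 1.545]
force: [-1.2, -0.9, 0.4]
grip_width: 0.0332
finger_force: 61.6
```

Emit:
{"fn": "play_rows", "kwargs": {"motion": [[0, 0, -0.1, 0, 0, 0, -0.5], [0.3, 0, -0.1, 0, 0, 0, -0.5], [0.6, 0, -0.1, 0, 0, 0, -0.5], [0.8, 0, -0.1, 0, 0, 0, -0.5], [0.8, 0, -0.1, 0, 0, 0, -0.5]]}}

```text
clock: 6.95
position: [0.4532, 0.0545, 0.0662]
tool_rot: [-3.141, -0.0, 1.545]
force: [-0.1, -1.3, -6.1]
grip_width: 0.0331
finger_force: 60.8
```

Emit:
{"fn": "play_rows", "kwargs": {"motion": [[0.5, 0, 0, 0, 0, 0, -0.5], [1.0, 0, 0, 0, 0, 0, -0.5], [1.4, 0, 0, 0, 0, 0, -0.5], [1.4, 0, 0, 0, 0, 0, -0.5], [1.4, 0, 0, 0, 0, 0, -0.5]]}}

```text
clock: 7.45
position: [0.4536, 0.0683, 0.0663]
tool_rot: [-3.142, 0.0, 1.545]
force: [-0.1, -1.2, -5.1]
grip_width: 0.0329
finger_force: 60.9
```

```bash
cat >> h.py <<'E'
def back(q,d,x0=450,zr=(62,100)):
    p,W=cloud("side",q,d); W=W*1000
    hsv=cv2.cvtColor(p,cv2.COLOR_RGB2HSV);H,S,V=[hsv[...,i].astype(int) for i in range(3)]
    m=(H>12)&(H<35)&(S>120)&(V>80)&(W[...,2]>zr[0])&(W[...,2]<zr[1])&(abs(W[...,0]-x0)<25)&(W[...,1]>50)&(W[...,1]<205)
    return m.sum(),np.round(np.percentile(W[m],[10,50,90],0),1)
def snap(name,box,n=4,size=(720,600),gain=1.5):
    I=[viewer.grab_frame("top") for _ in range(n)]
    a=np.mean([i[0] for i in I],0).astype(np.uint8)
    u,v,w,h=box; c=cv2.convertScaleAbs(a[v:v+h,u:u+w],alpha=gain,beta=10)
    cv2.imwrite(name,cv2.resize(c,size,interpolation=cv2.INTER_CUBIC)[:,:,::-1]); return a
E
python3 - <<'E'
from h import *
s=observe();print(s["position"],s["force"])
snap("pics/c3.png",(160,235,60,50))
q,d=viewer.grab_frame("side");print(back(q,d))
E
```

```text
[0.45357431 0.06826962 0.06628338] [-0.0510744  -1.18438086 -5.07109837]
(np.int64(209), array([[439.6,  89.6,  66.8],
       [452.3,  95.2,  83.6],
       [465. ,  99.3,  96.4]]))
```

View pics/c3.png

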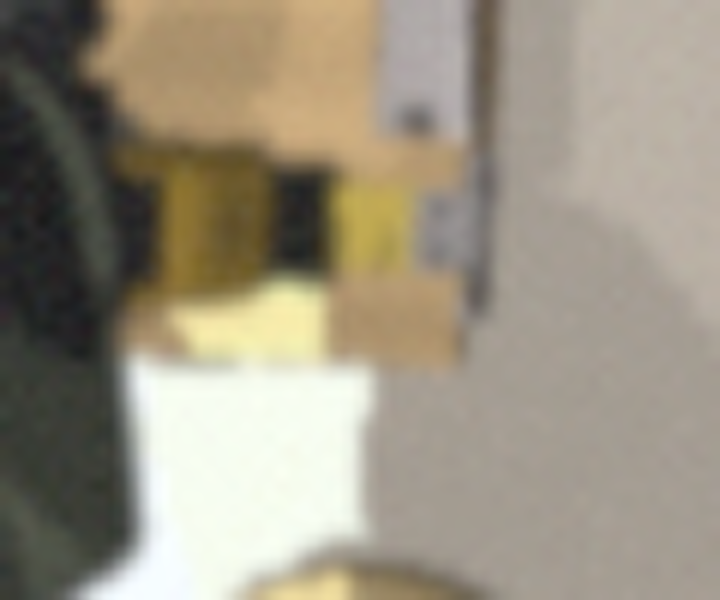

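Hooked: the yellow blade runs from the nose (col 328) to the hook on the lip (col 488). Now I draw it out.

Emit:
{"fn": "play_rows", "kwargs": {"motion": [[1.0, 0, 0, 0, 0, 0, -0.5], [2.5, 0, 0, 0, 0, 0, -0.5], [4.0, 0, 0, 0, 0, 0, -0.5], [5.5, 0, 0, 0, 0, 0, -0.5], [6.5, 0, 0, 0, 0, 0, -0.5]]}}

```text
clock: 8.2
position: [0.4554, 0.1348, 0.0664]
tool_rot: [3.141, -0.001, 1.546]
force: [0.0, 0.4, -5.6]
grip_width: 0.0332
finger_force: 60.9
```

Emit:
{"fn": "play_rows", "kwargs": {"motion": [[1.0, 0, 0, 0, 0, 0, -0.5], [2.0, 0, 0, 0, 0, 0, -0.5], [2.4, 0, 0, 0, 0, 0, -0.5], [2.4, 0, 0, 0, 0, 0, -0.5], [2.4, 0, 0, 0, 0, 0, -0.5]]}}

```text
clock: 8.7
position: [0.4559, 0.1567, 0.0662]
tool_rot: [-3.141, 0.0, 1.544]
force: [-0.0, -0.1, -4.6]
grip_width: 0.0331
finger_force: 60.9
```

```bash
python3 - <<'E'
from h import *
s=observe();print(s["position"],s["force"],s["tool_rot"])
snap("pics/c4.png",(110,205,105,80),size=(787,600))
for i in range(2):
    q,d=viewer.grab_frame("side");print(back(q,d))
E
```

```text
[0.45590737 0.15671335 0.06623662] [-0.00541406 -0.1400344  -4.63307759] [-3.14139238e+00  3.45570439e-04  1.54444908e+00]
(np.int64(255), array([[441.8, 177.7,  66.7],
       [454.4, 184.2,  83.5],
       [468.2, 187.8,  97.2]]))
(np.int64(252), array([[441.9, 177.5,  66.4],
       [454.4, 184.4,  83. ],
       [468.2, 187.7,  96.3]]))
```

View pics/c4.png

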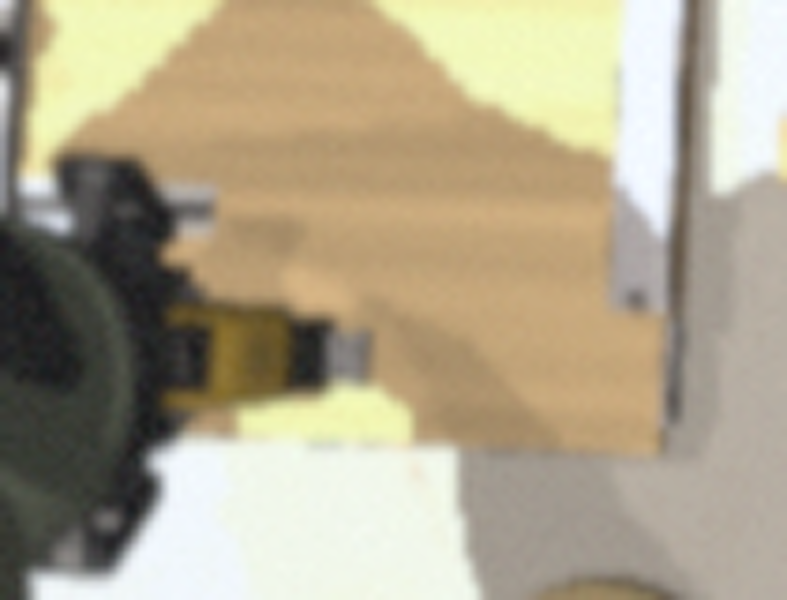

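The hook slipped off and the blade ran in (hook at col ~370). I'll check for tilt, then re-hook and pull more slowly.

Emit:
{"fn": "play_rows", "kwargs": {"motion": [[0, 0, -1, 0, 0, 0, -0.5], [0, 0, -2.5, 0, 0, 0, -0.5], [-2, 0, -2.5, 0, 0, 0, -0.5], [-4, 0, -2.5, 0, 0, 0, -0.5], [-5, 0, -2.5, 0, 0, 0, -0.5]]}}

```text
clock: 9.5
position: [0.4547, 0.1056, 0.092]
tool_rot: [3.141, 0.001, 1.543]
force: [1.0, 0.2, -5.4]
grip_width: 0.0329
finger_force: 61.1
```

Emit:
{"fn": "play_rows", "kwargs": {"motion": [[-1, 0, 0, 0, 0, 0, -0.5], [-3, 0, 0, 0, 0, 0, -0.5], [-5, 0, 0, 0, 0, 0, -0.5], [-6, 0, 0, 0, 0, 0, -0.5], [-6.06, 0, 0, 0, 0, 0, -0.5]]}}

```text
clock: 10.0
position: [0.4531, 0.0457, 0.0914]
tool_rot: [-3.142, 0.0, 1.543]
force: [0.0, 1.3, -4.2]
grip_width: 0.033
finger_force: 61.1
```

```bash
python3 - <<'E'
from h import *
s=observe();print(s["position"],s["force"],s["tool_rot"])
snap("pics/c5.png",(160,235,60,50))
q,d=viewer.grab_frame("side");
s=observe();print(s["position"],s["force"],s["tool_rot"])
print(back(q,d,zr=(80,125)))
for z in range(92,128,6): print(z,back(q,d,zr=(z-3,z+3))[1][1])
E
```

```text
[0.45313216 0.04574358 0.09138905] [ 0.01262177  1.27624358 -4.19554001] [-3.14153031e+00  1.31254147e-04  1.54310291e+00]
[0.45314727 0.04756467 0.09133939] [-0.11575738 -0.53942336 -5.30736414] [ 3.14148992e+00 -4.51921584e-04  1.54594231e+00]
(np.int64(250), array([[439. ,  68.3,  84.9],
       [451.3,  75.1, 105.1],
       [465.1,  79.3, 121.2]]))
92 [452.9  77.   92.5]
98 [450.   77.   98.1]
104 [452.2  77.8 104. ]
110 [451.4  76.1 109.7]
116 [450.6  73.3 116. ]
122 [451.4  70.4 121.8]
```

View pics/c5.png

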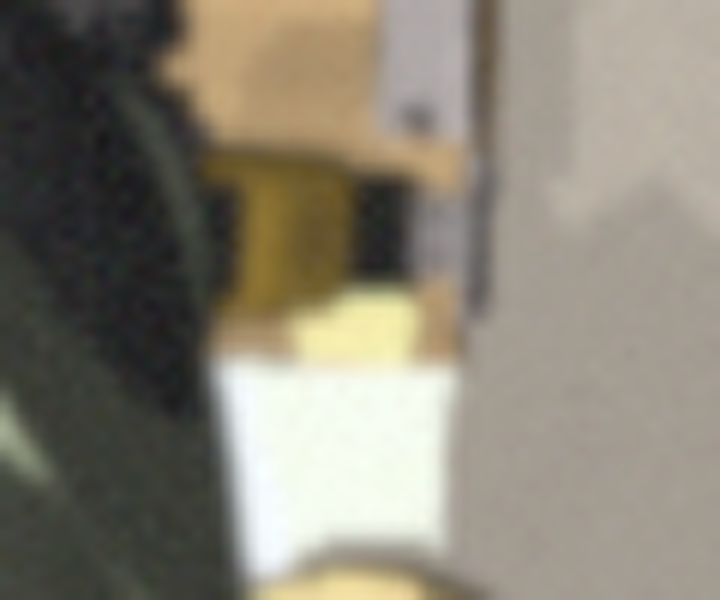

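Emit:
{"fn": "play_rows", "kwargs": {"motion": [[0, 0, 1.0, 0, 0, 0, -0.5], [0, 0, 2.0, 0, 0, 0, -0.5], [0, 0, 2.3, 0, 0, 0, -0.5], [0, 0, 2.5, 0, 0, 0, -0.5], [0, 0, 2.56, 0, 0, 0, -0.5]], "squeeze": 100}}

```text
clock: 10.75
position: [0.4527, 0.0467, 0.0654]
tool_rot: [-3.141, 0.0, 1.545]
force: [-4.0, 0.5, 1.8]
grip_width: 0.0326
finger_force: 104.2
```

Emit:
{"fn": "play_rows", "kwargs": {"motion": [[0, 0, 0, 0, 0, 0, -0.5], [0.2, 0, 0, 0, 0, 0, -0.5], [0.4, 0, 0, 0, 0, 0, -0.5], [0.7, 0, 0, 0, 0, 0, -0.5], [1.0, 0, 0, 0, 0, 0, -0.5]]}}

```text
clock: 11.25
position: [0.4535, 0.0568, 0.0658]
tool_rot: [3.141, 0.0, 1.545]
force: [0.7, -2.2, -5.6]
grip_width: 0.0327
finger_force: 103.1
```

Emit:
{"fn": "play_rows", "kwargs": {"motion": [[0.4, 0, 0, 0, 0, 0, -0.5], [0.8, 0, 0, 0, 0, 0, -0.5], [1.2, 0, 0, 0, 0, 0, -0.5], [1.6, 0, 0, 0, 0, 0, -0.5], [2.0, 0, 0, 0, 0, 0, -0.5]]}}

```text
clock: 11.75
position: [0.4538, 0.077, 0.0657]
tool_rot: [-3.141, 0.0, 1.545]
force: [0.2, -1.5, -5.6]
grip_width: 0.0327
finger_force: 103.1
```

Emit:
{"fn": "play_rows", "kwargs": {"motion": [[0.4, 0, 0, 0, 0, 0, -0.5], [0.8, 0, 0, 0, 0, 0, -0.5], [1.2, 0, 0, 0, 0, 0, -0.5], [1.6, 0, 0, 0, 0, 0, -0.5], [2.0, 0, 0, 0, 0, 0, -0.5]]}}

```text
clock: 12.25
position: [0.4543, 0.0969, 0.0657]
tool_rot: [-3.141, -0.0, 1.545]
force: [0.6, -3.5, -5.6]
grip_width: 0.0327
finger_force: 103.1
```

Emit:
{"fn": "play_rows", "kwargs": {"motion": [[0.4, 0, 0, 0, 0, 0, -0.5], [0.8, 0, 0, 0, 0, 0, -0.5], [1.2, 0, 0, 0, 0, 0, -0.5], [1.6, 0, 0, 0, 0, 0, -0.5], [2.0, 0, 0, 0, 0, 0, -0.5]]}}

```text
clock: 12.75
position: [0.4549, 0.1169, 0.0657]
tool_rot: [3.142, -0.0, 1.545]
force: [0.2, -2.4, -6.6]
grip_width: 0.0328
finger_force: 103.1
```

Emit:
{"fn": "play_rows", "kwargs": {"motion": [[0.4, 0, 0, 0, 0, 0, -0.5], [0.8, 0, 0, 0, 0, 0, -0.5], [1.2, 0, 0, 0, 0, 0, -0.5], [1.6, 0, 0, 0, 0, 0, -0.5], [2.0, 0, 0, 0, 0, 0, -0.5]]}}

```text
clock: 13.25
position: [0.4554, 0.137, 0.0657]
tool_rot: [3.142, -0.0, 1.545]
force: [0.3, -0.4, -5.3]
grip_width: 0.0323
finger_force: 103.0
```

Emit:
{"fn": "play_rows", "kwargs": {"motion": [[0.4, 0, 0, 0, 0, 0, -0.5], [0.8, 0, 0, 0, 0, 0, -0.5], [1.2, 0, 0, 0, 0, 0, -0.5], [1.6, 0, 0, 0, 0, 0, -0.5], [2.0, 0, 0, 0, 0, 0, -0.5]]}}

```text
clock: 13.75
position: [0.456, 0.1569, 0.0657]
tool_rot: [3.142, -0.0, 1.545]
force: [-0.3, -0.1, -4.7]
grip_width: 0.0322
finger_force: 103.0
```

Emit:
{"fn": "play_rows", "kwargs": {"motion": [[0.1, 0, 0, 0, 0, 0, -0.5], [0.1, 0, 0, 0, 0, 0, -0.5], [0.1, 0, 0, 0, 0, 0, -0.5], [0.1, 0, 0, 0, 0, 0, -0.5], [0.1, 0, 0, 0, 0, 0, -0.5]]}}

```text
clock: 14.25
position: [0.456, 0.1574, 0.0657]
tool_rot: [-3.142, 0.0, 1.545]
force: [0.7, 0.3, -4.9]
grip_width: 0.0329
finger_force: 103.0
```

```bash
python3 - <<'E'
from h import *
s=observe();print(s["position"],s["force"],s["tool_rot"])
snap("pics/c6.png",(110,205,105,80),size=(787,600))
for i in range(3):
    q,d=viewer.grab_frame("side")
    print([float(back(q,d,zr=(z-3,z+3))[1][1][1]) for z in(68,74,80,86)])
E
```

```text
[0.45597294 0.15741285 0.06569685] [ 0.73737069  0.34835317 -4.85060755] [-3.14154705e+00  5.60235963e-05  1.54455635e+00]
[186.3, 187.2, 186.6, 184.9]
[186.4, 186.5, 187.5, 184.6]
[186.0, 186.7, 187.2, 185.8]
```

View pics/c6.png

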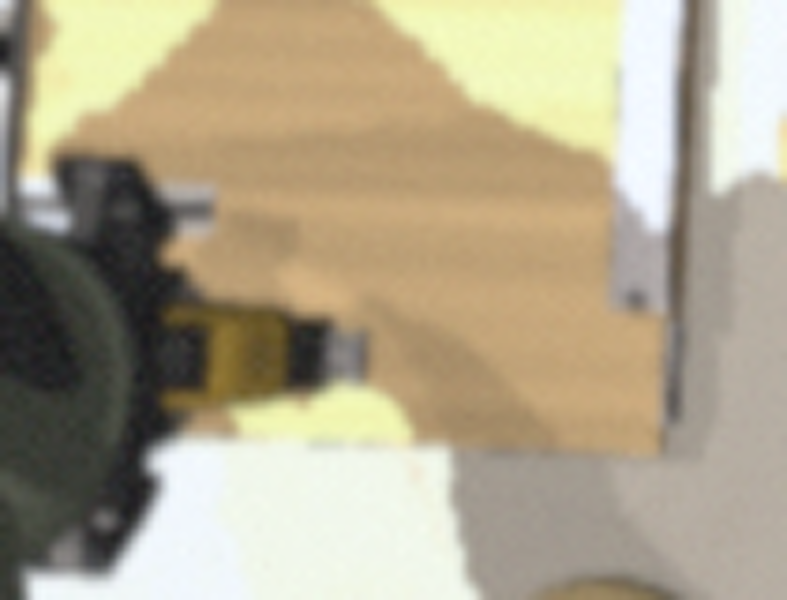

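It unhooked at roughly 75 mm drawn. The first bump probably pitched the tape nose-up in the grip. I'll set it down flat, regrip and re-hook.

Emit:
{"fn": "play_rows", "kwargs": {"motion": [[0, 0, 0.05, 0, 0, 0, -0.5], [0, 0, 0.05, 0, 0, 0, 0.3], [0, 0, 0.05, 0, 0, 0, 0.3], [0, 0, 0.05, 0, 0, 0, 0.3], [0, 0, 0.05, 0, 0, 0, 0.3]]}}

```text
clock: 15.1
position: [0.456, 0.1576, 0.0652]
tool_rot: [3.142, -0.0, 1.545]
force: [0.8, -1.0, -0.8]
grip_width: 0.0553
finger_force: 0.0
```

Emit:
{"fn": "play_rows", "kwargs": {"motion": [[0, 0, -0.1, 0, 0, 0, 0.3], [0, 0, -0.1, 0, 0, 0, 0.3], [0, 0, -0.1, 0, 0, 0, -0.5], [0, 0, -0.1, 0, 0, 0, -0.5], [0, 0, -0.1, 0, 0, 0, -0.5]], "squeeze": 60}}

```text
clock: 15.6
position: [0.4561, 0.1575, 0.0664]
tool_rot: [3.141, 0.0, 1.545]
force: [-1.1, -0.4, 5.4]
grip_width: 0.0332
finger_force: 59.4
```

Emit:
{"fn": "play_rows", "kwargs": {"motion": [[0, 0, -0.0, 0, 0, 0, -0.5], [0, 0, -1, 0, 0, 0, -0.5], [0, 0, -2, 0, 0, 0, -0.5], [0, 0, -2.5, 0, 0, 0, -0.5], [0, 0, -2.5, 0, 0, 0, -0.5]]}}

```text
clock: 16.1
position: [0.4564, 0.1576, 0.0921]
tool_rot: [3.14, -0.001, 1.544]
force: [0.8, -0.4, -5.8]
grip_width: 0.0332
finger_force: 61.1
```

Emit:
{"fn": "play_rows", "kwargs": {"motion": [[-2, 0, 0, 0, 0, 0, -0.5], [-5, 0, 0, 0, 0, 0, -0.5], [-8, 0, 0, 0, 0, 0, -0.5], [-10.5, 0, 0, 0, 0, 0, -0.5], [-11.1, 0, 0, 0, 0, 0, -0.5]]}}

```text
clock: 16.6
position: [0.4526, 0.0437, 0.091]
tool_rot: [-3.141, 0.001, 1.541]
force: [0.6, 1.0, -5.3]
grip_width: 0.0334
finger_force: 61.0
```

```bash
python3 - <<'E'
from h import *
for i in range(4):
    q,d=viewer.grab_frame("side")
    if i: print([float(back(q,d,zr=(z-3,z+3))[1][1][1]) for z in(92,98,104,110)])
s=observe();print(s["position"],s["force"],s["tool_rot"])
E
```

```text
[72.1, 73.4, 72.6, 70.8]
[74.9, 74.3, 75.4, 72.7]
[75.2, 76.2, 75.8, 73.9]
[0.45317259 0.04746575 0.09119859] [ 0.47724632  0.84773525 -5.04318866] [ 3.14144683e+00 -5.38786337e-04  1.54537101e+00]
```

Emit:
{"fn": "play_rows", "kwargs": {"motion": [[0.1, 0, 0.8, 0, 0, 0, -0.5], [0.1, 0, 1.6, 0, 0, 0, -0.5], [0.1, 0, 2.1, 0, 0, 0, -0.5], [0.1, 0, 2.45, 0, 0, 0, -0.5], [0.1, 0, 2.45, 0, 0, 0, -0.5]]}}

```text
clock: 17.3
position: [0.4529, 0.0479, 0.0665]
tool_rot: [-3.141, 0.0, 1.545]
force: [0.4, -0.5, -5.0]
grip_width: 0.0333
finger_force: 61.3
```

Emit:
{"fn": "play_rows", "kwargs": {"motion": [[0, 0, 0, 0, 0, 0, -0.5], [0.2, 0, 0, 0, 0, 0, -0.5], [0.4, 0, 0, 0, 0, 0, -0.5], [0.7, 0, 0, 0, 0, 0, -0.5], [1.0, 0, 0, 0, 0, 0, -0.5]]}}

```text
clock: 17.8
position: [0.4533, 0.0578, 0.0666]
tool_rot: [-3.141, 0.0, 1.545]
force: [-0.1, -2.0, -5.4]
grip_width: 0.0333
finger_force: 61.2
```

Emit:
{"fn": "play_rows", "kwargs": {"motion": [[0.4, 0, 0, 0, 0, 0, -0.5], [0.8, 0, 0, 0, 0, 0, -0.5], [1.2, 0, 0, 0, 0, 0, -0.5], [1.6, 0, 0, 0, 0, 0, -0.5], [2.0, 0, 0, 0, 0, 0, -0.5]]}}

```text
clock: 18.3
position: [0.4539, 0.078, 0.0667]
tool_rot: [-3.142, -0.0, 1.545]
force: [0.2, -2.6, -6.3]
grip_width: 0.033
finger_force: 61.2
```

Emit:
{"fn": "play_rows", "kwargs": {"motion": [[0.4, 0, 0, 0, 0, 0, -0.5], [0.8, 0, 0, 0, 0, 0, -0.5], [1.2, 0, 0, 0, 0, 0, -0.5], [1.6, 0, 0, 0, 0, 0, -0.5], [2.0, 0, 0, 0, 0, 0, -0.5]]}}

```text
clock: 18.8
position: [0.4544, 0.0979, 0.0667]
tool_rot: [-3.142, -0.0, 1.545]
force: [-0.0, -1.8, -5.6]
grip_width: 0.033
finger_force: 61.2
```

Emit:
{"fn": "play_rows", "kwargs": {"motion": [[0.4, 0, 0, 0, 0, 0, -0.5], [0.8, 0, 0, 0, 0, 0, -0.5], [1.2, 0, 0, 0, 0, 0, -0.5], [1.6, 0, 0, 0, 0, 0, -0.5], [2.0, 0, 0, 0, 0, 0, -0.5]]}}

```text
clock: 19.3
position: [0.455, 0.1179, 0.0667]
tool_rot: [3.142, -0.0, 1.545]
force: [0.4, -1.6, -5.9]
grip_width: 0.0329
finger_force: 61.2
```

Emit:
{"fn": "play_rows", "kwargs": {"motion": [[0.4, 0, 0, 0, 0, 0, -0.5], [0.8, 0, 0, 0, 0, 0, -0.5], [1.2, 0, 0, 0, 0, 0, -0.5], [1.6, 0, 0, 0, 0, 0, -0.5], [2.0, 0, 0, 0, 0, 0, -0.5]]}}

```text
clock: 19.8
position: [0.4555, 0.1379, 0.0667]
tool_rot: [3.142, -0.0, 1.545]
force: [0.5, -1.8, -5.1]
grip_width: 0.0334
finger_force: 61.3
```

Emit:
{"fn": "play_rows", "kwargs": {"motion": [[0.4, 0, 0, 0, 0, 0, -0.5], [0.8, 0, 0, 0, 0, 0, -0.5], [1.2, 0, 0, 0, 0, 0, -0.5], [1.6, 0, 0, 0, 0, 0, -0.5], [2.0, 0, 0, 0, 0, 0, -0.5]]}}

```text
clock: 20.3
position: [0.456, 0.1579, 0.0667]
tool_rot: [-3.142, -0.0, 1.545]
force: [1.4, -1.8, -5.0]
grip_width: 0.0331
finger_force: 61.4
```

Emit:
{"fn": "play_rows", "kwargs": {"motion": [[0.4, 0, 0, 0, 0, 0, -0.5], [0.8, 0, 0, 0, 0, 0, -0.5], [1.2, 0, 0, 0, 0, 0, -0.5], [1.4, 0, 0, 0, 0, 0, -0.5], [1.5, 0, 0, 0, 0, 0, -0.5]]}}

```text
clock: 20.8
position: [0.4563, 0.1728, 0.0667]
tool_rot: [-3.142, -0.0, 1.545]
force: [-0.3, -2.6, -5.6]
grip_width: 0.0335
finger_force: 61.3
```

```bash
python3 - <<'E'
from h import *
for i in range(3):
    q,d=viewer.grab_frame("side")
    print([float(back(q,d,zr=(z-3,z+3))[1][1][1]) for z in(68,74,80,86)])
s=observe();print(s["position"],s["force"],s["tool_rot"])
snap("pics/c7.png",(110,205,105,80),size=(787,600))
E
```

```text
[202.0, 201.7, 201.4, 198.3]
[200.8, 201.2, 201.0, 199.3]
[200.7, 201.1, 200.8, 199.6]
[0.4563705  0.17247569 0.06669587] [-0.13544082 -3.1050752  -4.645246  ] [-3.14158963e+00  4.74785397e-05  1.54467599e+00]
```

View pics/c7.png

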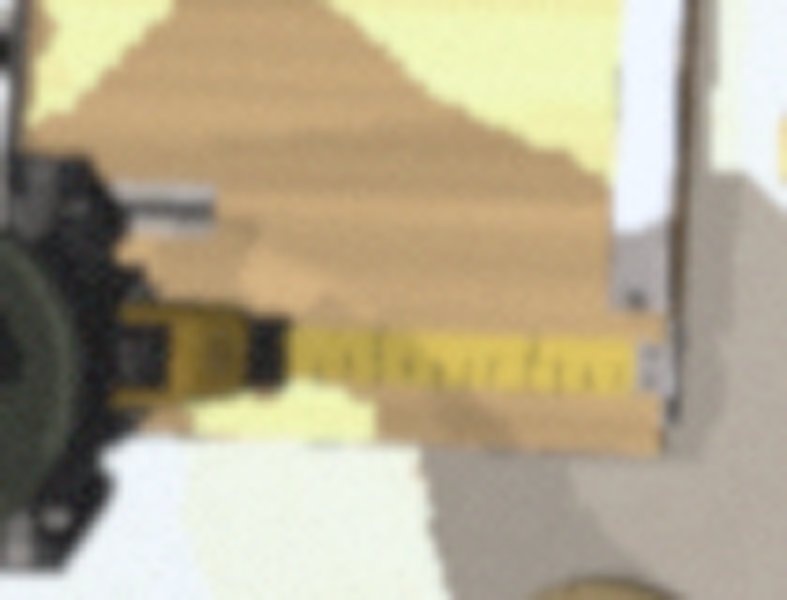

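```bash
python3 - <<'E'
from h import *
g=lambda a,b:(110+(a+.5)/7.5-.5,205+(b+.5)/7.5-.5)
for nm,a,b,z in[("nose",289,352,.055),("nose",289,352,.062),("lip",670,400,.052),("lip",674,340,.052)]: print(nm,np.round(ray("top",*g(a,b),z),1))
E
```

```text
nose [455.6 119.8  55. ]
nose [455.9 118.   62. ]
lip [440.4 -13.3  52. ]
lip [461.2 -14.3  52. ]
```

Emit:
{"fn": "play_rows", "kwargs": {"motion": [[-0.3, 0, 0, 0, 0, 0, -0.5], [-0.6, 0, 0, 0, 0, 0, -0.5], [-0.9, 0, 0, 0, 0, 0, -0.5], [-1.2, 0, 0, 0, 0, 0, -0.5], [-1.3, 0, 0, 0, 0, 0, -0.5]]}}

```text
clock: 21.65
position: [0.456, 0.1591, 0.0667]
tool_rot: [-3.142, 0.0, 1.544]
force: [0.7, -1.7, -5.8]
grip_width: 0.0325
finger_force: 61.4
```

Emit:
{"fn": "play_rows", "kwargs": {"motion": [[0, 0, 0.03, 0, 0, 0, -0.5], [0, 0, 0.06, 0, 0, 0, -0.5], [0, 0, 0.06, 0, 0, 0, -0.5], [0, 0, 0.06, 0, 0, 0, 0.3], [0, 0, 0.06, 0, 0, 0, 0.3]]}}

```text
clock: 22.15
position: [0.4562, 0.1602, 0.0663]
tool_rot: [3.141, -0.001, 1.545]
force: [0.9, 0.8, -0.2]
grip_width: 0.0557
finger_force: 0.0
```

Emit:
{"fn": "play_rows", "kwargs": {"motion": [[0, 0, 0, 0, 0, 0, 0.4], [0, 0, 0, 0, 0, 0, 0.4], [0, 0, -2, 0, 0, 0, 0.4], [0, 0, -5, 0, 0, 0, 0.4], [0, 0, -8, 0, 0, 0, 0.4]]}}

```text
clock: 22.65
position: [0.4557, 0.1597, 0.1469]
tool_rot: [-3.141, 0.0, 1.545]
force: [0.0, 0.2, 0.2]
grip_width: 0.0598
finger_force: 0.0
```

Emit:
{"fn": "play_rows", "kwargs": {"motion": [[0, 0, 0, 0, 0, 0, -1], [-1, 0, 0, 0, 0, 0, -1], [-2.3, 0, 0, 0, 0, 0, -1], [-2.3, 0, 0, 0, 0, 0, -1], [-2.3, 0, 0, 0, 0, 0, -1]]}}

```text
clock: 23.15
position: [0.4552, 0.1358, 0.1455]
tool_rot: [-3.14, 0.0, 1.544]
force: [-0.4, 0.5, 0.1]
grip_width: 0.0004
finger_force: 0.0
```

```bash
python3 - <<'E'
from h import *
for i in range(3):
    q,d=viewer.grab_frame("side")
    print([float(back(q,d,zr=(z-3,z+3))[1][1][1]) for z in(68,74,80,86)])
s=observe();print(s["position"],s["force"],s["grip_width"])
a=snap("pics/x.png",(110,205,105,80))
o=np.zeros((600,800,3),np.uint8)
o[:,:400]=cv2.resize(a[215:275,110:150],(400,600),interpolation=cv2.INTER_CUBIC)
o[:,400:]=cv2.resize(q[180:300,235:315],(400,600),interpolation=cv2.INTER_CUBIC)
cv2.imwrite("pics/c8.png",o[:,:,::-1])
E
```

```text
[187.2, 187.1, 187.3, 184.2]
[187.3, 186.8, 187.5, 184.7]
[187.4, 187.3, 186.8, 184.9]
[0.45530723 0.13675294 0.14583291] [-0.47567843  0.08378042  0.18335977] -0.00018531469881876778
```

View pics/c8.png

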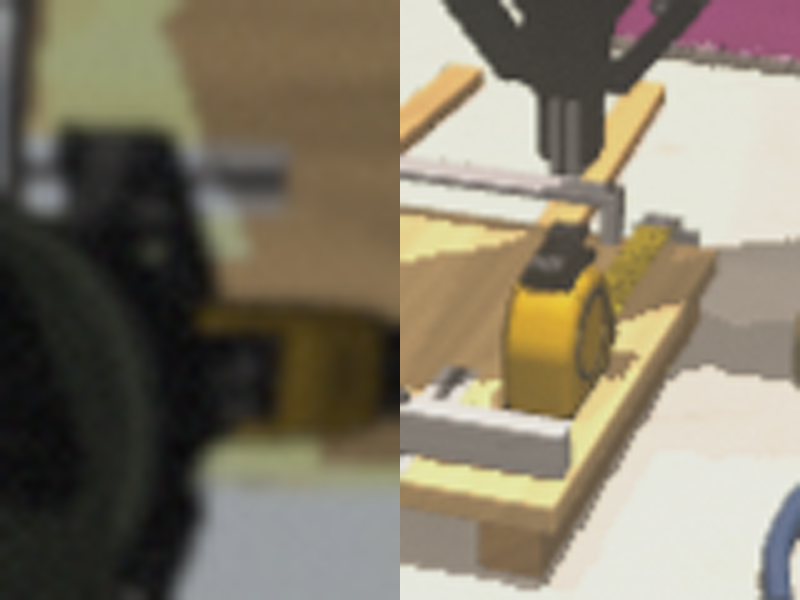

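Side view: the tape stands hooked with its blade out, and the closed fingers hang above the rocker. Next is pressing the front end.

Emit:
{"fn": "play_rows", "kwargs": {"motion": [[0, 0, 1.2, 0, 0, 0, -1], [0, 0, 2.4, 0, 0, 0, -1], [0, 0, 2.8, 0, 0, 0, -1], [0, 0, 3.1, 0, 0, 0, -1], [0, 0, 3.2, 0, 0, 0, -1]]}}

```text
clock: 24.0
position: [0.4555, 0.1362, 0.1145]
tool_rot: [3.142, 0.001, 1.544]
force: [-8.0, -6.2, 37.4]
grip_width: 0.0
finger_force: 18.4
```

Emit:
{"fn": "play_rows", "kwargs": {"motion": [[0, 0, 0.1, 0, 0, 0, -1], [0, 0, 0.2, 0, 0, 0, -1], [0, 0, 0.25, 0, 0, 0, -1], [0, 0, 0.25, 0, 0, 0, -1], [0, 0, 0.25, 0, 0, 0, -1]]}}

```text
clock: 24.5
position: [0.4565, 0.1361, 0.114]
tool_rot: [3.139, 0.001, 1.544]
force: [-13.7, -11.8, 69.3]
grip_width: -0.0003
finger_force: 34.7
```

Emit:
{"fn": "play_rows", "kwargs": {"motion": [[0, 0, -1, 0, 0, 0, -1], [0, 0, -3, 0, 0, 0, -1], [0, 0, -6, 0, 0, 0, -1], [0, 0, -9, 0, 0, 0, -1], [0, 0, -10, 0, 0, 0, -1]]}}

```text
clock: 25.0
position: [0.4563, 0.137, 0.2139]
tool_rot: [3.139, -0.001, 1.545]
force: [-0.0, 0.2, -0.0]
grip_width: 0.0002
finger_force: 0.0
```

```bash
python3 - <<'E'
from h import *
for i in range(3):
    q,d=viewer.grab_frame("side")
    print([float(back(q,d,zr=(z-3,z+3))[1][1][1]) for z in(68,74,80,86)])
s=observe();print(s["position"],s["force"],s["grip_width"])
p,W=cloud("side",q,d);W*=1000
V=p.max(-1).astype(int)
m=(V<75)&(W[...,2]>108)&(W[...,2]<130)&(abs(W[...,0]-455)<20)&(W[...,1]>110)&(W[...,1]<190)
for y in range(120,190,6):
    k=m&(abs(W[...,1]-y)<3)
    if k.sum()>2: print(y,round(float(np.percentile(W[k][:,2],80)),1),k.sum())
# stop & knob in side
m=(W[...,2]>95)&(W[...,2]<125)&(abs(W[...,0]-558)<20)&(W[...,1]>190)&(W[...,1]<260);print("knob",rect(W[m]/1000))
o=cv2.resize(q[190:270,240:320],(600,600),interpolation=cv2.INTER_CUBIC)
cv2.imwrite("pics/c9.png",o[:,:,::-1])
E
```

```text
[186.9, 187.2, 186.9, 185.1]
[186.6, 187.1, 187.5, 184.6]
[186.9, 186.7, 187.0, 184.9]
[0.45548139 0.13651089 0.21138087] [1.04246082 0.51427083 0.07182429] 0.00024085387530876117
156 109.4 3
162 108.9 6
168 109.1 6
174 117.0 5
knob (array([557.3, 227.2]), array([22.1, 20.2]), 50.39)
```

View pics/c9.png

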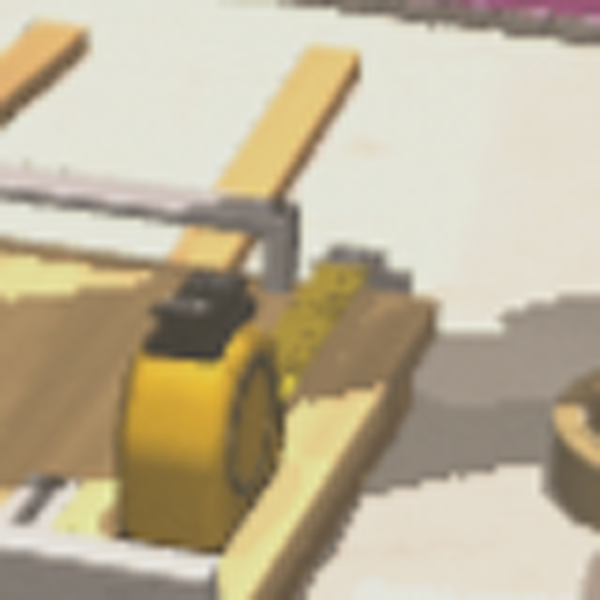

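The side view shows the rocker's front down (locked) and the hook still on the lip. Now the stop knob.

Emit:
{"fn": "play_rows", "kwargs": {"motion": [[2, 2, 0, 0, 0, 0, 0.2], [4.5, 5, 0, 0, 0, 0, 0.2], [7, 8, 0, 0, 0, 0, 0.2], [8.9, 9.9, 0, 0, 0, 0, 0.2], [8.9, 9.9, 2, 0, 0, 0, 0.2]], "squeeze": 40}}

```text
clock: 25.65
position: [0.5586, 0.226, 0.1907]
tool_rot: [3.14, -0.002, 1.546]
force: [-0.2, -0.3, -0.5]
grip_width: 0.0508
finger_force: 0.0
```

Emit:
{"fn": "play_rows", "kwargs": {"motion": [[0, 0, 3, 0, 0, 0, 0.2], [0, 0, 6.5, 0, 0, 0, 0.2], [0, 0, 9, 0, 0, 0, 0.2], [0, 0, 11, 0, 0, 0, 0.2], [0, 0, 11.6, 0, 0, 0, 0.2]]}}

```text
clock: 26.15
position: [0.5547, 0.2223, 0.0719]
tool_rot: [-3.137, 0.002, 1.545]
force: [0.0, -1.5, -0.6]
grip_width: 0.0512
finger_force: 0.0
```

Emit:
{"fn": "play_rows", "kwargs": {"motion": [[0, 0, 0, 0, 0, 0, -0.7], [0, 0, 0, 0, 0, 0, -0.7], [0, 0, 0, 0, 0, 0, -0.7], [0, 0, 0, 0, 0, 0, -0.7], [0, 0, 0, 0, 0, 0, -0.7]]}}

```text
clock: 26.65
position: [0.5582, 0.2231, 0.0764]
tool_rot: [3.139, -0.001, 1.544]
force: [10.3, 1.8, -13.3]
grip_width: 0.0224
finger_force: 41.5
```

Emit:
{"fn": "play_rows", "kwargs": {"motion": [[-0.4, 0, 0, 0, 0, 0, -0.7], [-0.9, 0, 0, 0, 0, 0, -0.7], [-1.4, 0, 0, 0, 0, 0, -0.7], [-1.9, 0, 0, 0, 0, 0, -0.7], [-2.2, 0, 0, 0, 0, 0, -0.7]]}}

```text
clock: 27.15
position: [0.5576, 0.2032, 0.0764]
tool_rot: [3.138, -0.004, 1.546]
force: [10.9, 14.1, -21.0]
grip_width: 0.0226
finger_force: 40.9
```

```bash
cat >> h.py <<'E'
def gap():
    s=observe();print(s["position"],s["force"],s["grip_width"])
    q,d=viewer.grab_frame("side");p,W=cloud("side",q,d);W*=1000
    print("back",[float(back(q,d,zr=(z-3,z+3))[1][1][1]) for z in(74,80)])
    for x in(430,455,480,520,600):
        m=(W[...,2]>64)&(W[...,2]<76)&(abs(W[...,0]-x)<8)&(W[...,1]>180)&(W[...,1]<260)
        hsv=cv2.cvtColor(p,cv2.COLOR_RGB2HSV); m&=hsv[...,1]<70
        if m.sum()>3: print("stop",x,np.round(np.percentile(W[m][:,1],[5,50,95]),1))
E
python3 -c "
from h import *
gap()"
```

```text
[0.5576151  0.20318706 0.07643741] [ 10.86193385  14.12526198 -20.98657008] 0.022551873874673112
back [187.7, 186.3]
stop 430 [203.2 211.6 217.5]
stop 455 [202.3 212.4 216.9]
stop 480 [201.6 210.7 215.1]
stop 520 [200.5 210.7 213.8]
stop 600 [199.4 207.2 212.5]
```

Emit:
{"fn": "play_rows", "kwargs": {"motion": [[-0.2, 0, 0, 0, 0, 0, -0.7], [-0.4, 0, 0, 0, 0, 0, -0.7], [-0.6, 0, 0, 0, 0, 0, -0.7], [-0.8, 0, 0, 0, 0, 0, -0.7], [-1.0, 0, 0, 0, 0, 0, -0.7]]}}

```text
clock: 27.7
position: [0.5573, 0.1935, 0.0764]
tool_rot: [3.138, -0.004, 1.546]
force: [9.8, 13.5, -20.1]
grip_width: 0.0228
finger_force: 40.9
```

```bash
python3 -c "
from h import *
gap()"
```

```text
[0.55732076 0.19350379 0.07642156] [  9.79201876  13.53232815 -20.14389974] 0.022849675444266526
back [187.2, 186.5]
stop 430 [193.9 204.3 207.6]
stop 455 [193.5 202.2 207.2]
stop 480 [190.9 202.2 206.1]
stop 520 [192.3 201.2 205.1]
stop 600 [188.9 199.3 203.1]
```

Emit:
{"fn": "play_rows", "kwargs": {"motion": [[-0.1, 0, 0, 0, 0, 0, -0.7], [-0.2, 0, 0, 0, 0, 0, -0.7], [-0.3, 0, 0, 0, 0, 0, -0.7], [-0.3, 0, 0, 0, 0, 0, -0.7], [-0.3, 0, 0, 0, 0, 0, -0.7]]}}

```text
clock: 28.25
position: [0.5572, 0.1903, 0.0764]
tool_rot: [3.138, -0.004, 1.546]
force: [10.9, 14.6, -19.7]
grip_width: 0.0226
finger_force: 41.0
```

```bash
python3 -c "
from h import *
gap()"
```

```text
[0.55724102 0.19034399 0.07643614] [ 10.93920966  14.64518134 -19.65971126] 0.022597316813711875
back [187.7, 187.3]
stop 430 [191.9 198.4 204. ]
stop 455 [190.9 200.3 204.1]
stop 480 [190.5 198.7 202.4]
stop 520 [188.9 198.1 201.5]
stop 600 [184.6 195.5 198.9]
```

Emit:
{"fn": "play_rows", "kwargs": {"motion": [[-0.05, 0, 0, 0, 0, 0, -0.7], [-0.1, 0, 0, 0, 0, 0, -0.7], [-0.15, 0, 0, 0, 0, 0, -0.7], [-0.2, 0, 0, 0, 0, 0, -0.7], [-0.2, 0, 0, 0, 0, 0, -0.7]]}}

```text
clock: 28.8
position: [0.5572, 0.1887, 0.0764]
tool_rot: [3.138, -0.005, 1.546]
force: [10.6, 14.9, -20.8]
grip_width: 0.0224
finger_force: 40.9
```

```bash
python3 -c "
from h import *
gap()"
```

```text
[0.55719804 0.18868576 0.07642929] [ 10.62298514  14.94073711 -20.77938689] 0.02236501139299226
back [184.1, 184.4]
stop 430 [189.8 196.9 201.5]
stop 455 [189.4 197.2 200.8]
stop 480 [187.2 197.4 201. ]
stop 520 [187.7 196.6 200.2]
stop 600 [184.4 194.3 198.5]
```

```bash
python3 - <<'E'
from h import *
A=[];T=[]
for i in range(4):
    q,d=viewer.grab_frame("side");A.append([float(back(q,d,zr=(z-3,z+3))[1][1][1]) for z in(72,76,80,84,88)])
print(np.round(np.mean(A,0),1)); s=observe();print(s["position"],s["force"])
E
```

```text
[184.8 185.2 185.  184.1 182.5]
[0.55717027 0.18868069 0.07644499] [ 10.63615238  15.29143715 -20.40688667]
```

Emit:
{"fn": "play_rows", "kwargs": {"motion": [[0, 0, 0, 0, 0, 0, 0.2], [0, 0, 0, 0, 0, 0, 0.2], [0, 0, -1, 0, 0, 0, 0.2], [0, 0, -4, 0, 0, 0, 0.2], [0, 0, -8, 0, 0, 0, 0.2]]}}

```text
clock: 29.55
position: [0.5549, 0.1856, 0.1563]
tool_rot: [-3.139, 0.001, 1.545]
force: [0.4, -0.8, -0.4]
grip_width: 0.0514
finger_force: 0.0
```

Emit:
{"fn": "play_rows", "kwargs": {"motion": [[0, 0, -2, 0, 0, 0, -1], [-0.6, -2.5, -2, 0, 0, 0, -1], [-1.3, -6, -2, 0, 0, 0, -1], [-2.3, -9, -2, 0, 0, 0, -1], [-2.3, -10, -2, 0, 0, 0, -1]]}}

```text
clock: 30.05
position: [0.453, 0.1643, 0.1767]
tool_rot: [3.141, 0.001, 1.545]
force: [-0.2, -0.8, 0.8]
grip_width: 0.0002
finger_force: 0.0
```

```bash
python3 - <<'E'
from h import *
gap()
A=[]
for i in range(4):
    q,d=viewer.grab_frame("side");A.append([float(back(q,d,zr=(z-3,z+3))[1][1][1]) for z in(72,76,80,84,88)])
print(np.round(np.mean(A,0),1), back(q,d,zr=(72,90))); s=observe();print(s["position"],s["force"],s["grip_width"])
E
```

```text
[0.45296697 0.16429739 0.17665106] [-0.24238446 -0.76972327  0.82382745] 0.00017599544898467208
back [186.1, 184.7]
stop 430 [188.1 199.3 202.8]
stop 455 [187.8 198.2 201.2]
stop 480 [188.  197.4 201. ]
stop 520 [187.1 197.1 200.8]
stop 600 [184.2 192.  197.2]
[185.1 186.  185.5 184.2 183. ] (np.int64(138), array([[440.3, 156.5,  73.4],
       [452.3, 184.5,  81.6],
       [467.9, 188. ,  88. ]]))
[0.45624937 0.16591464 0.17603827] [-0.36799558  0.69469336 -0.04058354] -3.3106716560930246e-05
```

Emit:
{"fn": "play_rows", "kwargs": {"motion": [[0, 0, 2.5, 0, 0, 0, -1], [0, 0, 5, 0, 0, 0, -1], [0, 0, 5.6, 0, 0, 0, -1], [0, 0, 6.0, 0, 0, 0, -1], [0, 0, 6.2, 0, 0, 0, -1]]}}

```text
clock: 30.8
position: [0.4559, 0.1662, 0.1146]
tool_rot: [3.141, -0.001, 1.545]
force: [-8.5, -2.4, 39.9]
grip_width: 0.0002
finger_force: 19.9
```

Emit:
{"fn": "play_rows", "kwargs": {"motion": [[0, 0, 0, 0, 0, 0, -1], [0, 0, -2, 0, 0, 0, -1], [0, 0, -5, 0, 0, 0, -1], [0, 0, -5.5, 0, 0, 0, 0.3], [0, 0, -5.5, 0, 0, 0, 0.3]]}}

```text
clock: 31.3
position: [0.4561, 0.1657, 0.17]
tool_rot: [3.139, -0.001, 1.544]
force: [0.7, 0.6, -0.3]
grip_width: 0.0284
finger_force: 0.0
```

```bash
python3 - <<'E'
from h import *
gap()
A=[]
for i in range(4):
    q,d=viewer.grab_frame("side");A.append([float(back(q,d,zr=(z-3,z+3))[1][1][1]) for z in(72,76,80,84,88)])
print(np.round(np.mean(A,0),1), back(q,d,zr=(72,90)))
cv2.imwrite("pics/c10.png",cv2.resize(q[190:270,240:320],(600,600),interpolation=cv2.INTER_CUBIC)[:,:,::-1])
E
```

```text
[0.45612811 0.16572335 0.17002158] [ 0.744235    0.56406301 -0.30984287] 0.02840472967589541
back [185.4, 184.2]
stop 430 [190.1 197.7 203.2]
stop 455 [188.5 197.8 202. ]
stop 480 [188.2 197.8 201. ]
stop 520 [186.8 196.  200.7]
stop 600 [185.  194.4 198.2]
[184.9 185.8 185.  184.6 182.8] (np.int64(128), array([[440.4, 155.7,  74.2],
       [452.4, 184.7,  80.6],
       [468.3, 187.8,  87.5]]))
```

View pics/c10.png

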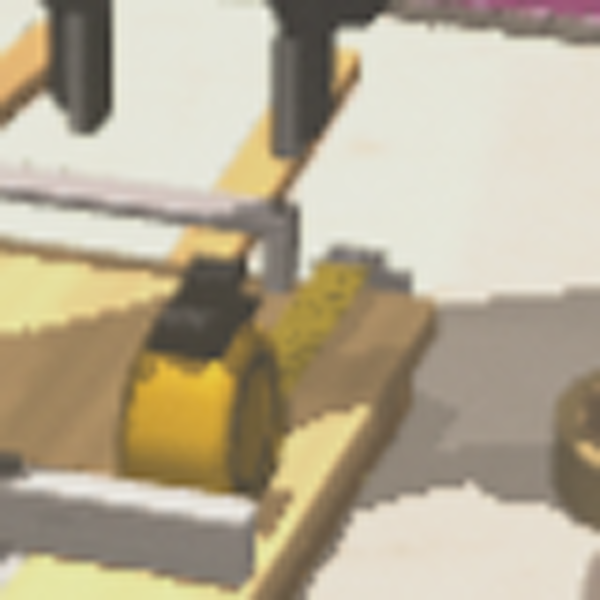

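Rear of the rocker is now down (unlocked), with the stop touching the case's back. I'll grasp the tape and lift it off.

Emit:
{"fn": "play_rows", "kwargs": {"motion": [[-1.4, 0, 0, 0, 0, 0, 0.5], [-1.4, 0, 3, 0, 0, 0, 0.5], [-1.4, 0, 6, 0, 0, 0, 0.5], [-1.4, 0, 9, 0, 0, 0, 0.5], [-1.4, 0, 10.3, 0, 0, 0, 0.5]], "squeeze": 60}}

```text
clock: 32.05
position: [0.4536, 0.1504, 0.0633]
tool_rot: [-3.138, 0.001, 1.545]
force: [-0.1, -0.4, -0.5]
grip_width: 0.0636
finger_force: 0.0
```

Emit:
{"fn": "play_rows", "kwargs": {"motion": [[0, 0, 0, 0, 0, 0, -0.5], [0, 0, 0, 0, 0, 0, -0.5], [0, 0, 0, 0, 0, 0, -0.5], [0, 0, 0, 0, 0, 0, -0.5], [0, 0, 0, 0, 0, 0, -0.5]]}}

```text
clock: 32.55
position: [0.4555, 0.1514, 0.0666]
tool_rot: [3.14, -0.0, 1.544]
force: [-0.9, -3.8, 9.7]
grip_width: 0.033
finger_force: 62.3
```

Emit:
{"fn": "play_rows", "kwargs": {"motion": [[-0.3, 0, 0, 0, 0, 0, -0.5], [-0.5, 0, -0.1, 0, 0, 0, -0.5], [-0.5, 0, -1, 0, 0, 0, -0.5], [-0.5, 0, -2.5, 0, 0, 0, -0.5], [-0.5, 0, -5, 0, 0, 0, -0.5]]}}

```text
clock: 33.05
position: [0.4539, 0.1465, 0.116]
tool_rot: [-3.14, 0.0, 1.545]
force: [1.2, 3.6, -3.5]
grip_width: 0.0329
finger_force: 60.5
```

```bash
python3 - <<'E'
from h import *
gap()
p,d=viewer.grab_frame("top");p,W=cloud("top",p,d);W*=1000
hsv=cv2.cvtColor(p,cv2.COLOR_RGB2HSV);H,S,V=[hsv[...,i].astype(int) for i in range(3)]
z=W[...,2];wood=(H>15)&(H<35)&(S>60)&(V>100)
m=wood&(z>8)&(z<22)&(abs(W[...,0]-580)<120)&(W[...,1]<-20)&(W[...,1]>-350)
k,l,st,c=cv2.connectedComponentsWithStats(m.astype(np.uint8))
for i in range(1,k):
    if st[i,4]>60: print("slat",st[i],rect(W[l==i]/1000))
s=observe();print(s["position"],s["force"],s["tool_rot"])
cv2.imwrite("pics/y.png",p[:,:,::-1])
E
```

```text
[0.4539062  0.14654617 0.11597597] [ 1.15727855  3.62495202 -3.49132321] 0.03286827744435495Traceback (most recent call last):
  File "<stdin>", line 2, in <module>
  File "h.py", line 31, in gap
    print("back",[float(back(q,d,zr=(z-3,z+3))[1][1][1]) for z in(74,80)])
                        ~~~~^^^^^^^^^^^^^^^^^^
  File "h.py", line 22, in back
    return m.sum(),np.round(np.percentile(W[m],[10,50,90],0),1)
                            ~~~~~~~~~~~~~^^^^^^^^^^^^^^^^^^^
    return _quantile_unchecked(
        a, q, axis, out, overwrite_input, method, keepdims, weights)
    return _ureduce(a,
                    func=_quantile_ureduce_func,
    ...<5 lines>...
                    overwrite_input=overwrite_input,
                    method=method)
    r = func(a, **kwargs)
    result = _quantile(arr,
                       quantiles=q,
    ...<2 lines>...
                       out=out,
                       weights=wgt)
    slices_having_nans = np.isnan(arr[-1, ...])
                                  ~~~^^^^^^^^^
IndexError: index -1 is out of bounds for axis 0 with size 0
```

Emit:
{"fn": "play_rows", "kwargs": {"motion": [[0, 0, -4, 0, 0, 0, -0.5], [-3, 0.4, -5, 0, 0, 0, -0.5], [-7, 0.8, -5, 0, 0, 0, -0.5], [-11.5, 1.2, -5, 0, 0, 0, -0.5], [-16, 1.7, -5, 0, 0, 0, -0.5]]}}

```text
clock: 33.6
position: [0.4673, -0.0152, 0.1663]
tool_rot: [3.141, -0.0, 1.546]
force: [1.1, 0.2, -4.8]
grip_width: 0.0329
finger_force: 62.7
```

Emit:
{"fn": "play_rows", "kwargs": {"motion": [[-4.6, 0.5, 0, 0, 0, 0, -0.5], [-9.2, 1.0, 0, 0, 0, 0, -0.5], [-13.8, 1.5, 0, 0, 0, 0, -0.5], [-18.4, 2.0, 0, 0, 0, 0, -0.5], [-23, 2.5, 0, 0, 0, 0, -0.5]]}}

```text
clock: 34.1
position: [0.4863, -0.2462, 0.1662]
tool_rot: [3.141, -0.0, 1.545]
force: [1.8, 0.1, -4.7]
grip_width: 0.0333
finger_force: 62.7
```

Emit:
{"fn": "play_rows", "kwargs": {"motion": [[-4.6, 0.5, 0, 0, 0, 0, -0.5], [-9.2, 1.0, 0, 0, 0, 0, -0.5], [-13.8, 1.5, 0, 0, 0, 0, -0.5], [-17.2, 1.8, 0, 0, 0, 0, -0.5], [-17.2, 1.8, 0, 0, 0, 0, -0.5]]}}

```text
clock: 34.6
position: [0.4984, -0.4218, 0.1654]
tool_rot: [-3.141, 0.001, 1.539]
force: [-1.4, 0.2, -4.8]
grip_width: 0.033
finger_force: 62.6
```

```bash
cat >> h.py <<'E'
def slats():
    p,d=viewer.grab_frame("top");p,W=cloud("top",p,d);W*=1000
    hsv=cv2.cvtColor(p,cv2.COLOR_RGB2HSV);H,S,V=[hsv[...,i].astype(int) for i in range(3)]
    z=W[...,2];wood=(H>15)&(H<35)&(S>60)&(V>100)
    m=wood&(z>8)&(z<22)&(abs(W[...,0]-580)<140)&(W[...,1]<-20)&(W[...,1]>-350)
    k,l,st,c=cv2.connectedComponentsWithStats(m.astype(np.uint8))
    for i in range(1,k):
        if st[i,4]>60: print("slat",st[i],rect(W[l==i]/1000))
    return p,W
E
python3 - <<'E'
from h import *
s=observe();print(s["position"],s["force"],s["tool_rot"])
slats()
q,d=viewer.grab_frame("side");p,W=cloud("side",q,d);W*=1000
hsv=cv2.cvtColor(p,cv2.COLOR_RGB2HSV)
for x in(430,455,480,520,600):
    m=(W[...,2]>64)&(W[...,2]<76)&(abs(W[...,0]-x)<8)&(W[...,1]>180)&(W[...,1]<260)&(hsv[...,1]<70)
    if m.sum()>3: print("stop",x,np.round(np.percentile(W[m][:,1],[5,50,95]),1))
E
```

```text
[ 0.49837867 -0.4218081   0.16536006] [-1.4276622   0.24080626 -4.78069894] [-3.14116859e+00  1.49005300e-03  1.53925652e+00]
slat [218 167  86  17 712] (array([ 665.4, -172. ]), array([235.3,  23.7]), 84.83)
slat [214 219  92  10 725] (array([ 531.9, -170.5]), array([ 21.9, 247.2]), 1.53)
stop 430 [188.3 197.8 201.3]
stop 455 [188.7 197.2 201.9]
stop 480 [187.7 197.  202.5]
stop 520 [186.8 196.1 200.5]
stop 600 [184.4 193.4 198.1]
```

Emit:
{"fn": "play_rows", "kwargs": {"motion": [[0, 0, 4, 0, 0, 0, -0.5], [0, 0, 8, 0, 0, 0, -0.5], [0, 0, 11, 0, 0, 0, -0.5], [0, 0, 12.5, 0, 0, 0, -0.5], [0, 0, 13.0, 0, 0, 0, -0.5]]}}

```text
clock: 35.2
position: [0.5, -0.4155, 0.0347]
tool_rot: [-3.14, -0.001, 1.546]
force: [0.9, 1.1, -3.6]
grip_width: 0.0331
finger_force: 62.6
```

Emit:
{"fn": "play_rows", "kwargs": {"motion": [[0, 0, 0.1, 0, 0, 0, -0.5], [0, 0, 0.2, 0, 0, 0, -0.5], [0, 0, 0.3, 0, 0, 0, -0.5], [0, 0, 0.35, 0, 0, 0, -0.5], [0, 0, 0.35, 0, 0, 0, -0.5]]}}

```text
clock: 35.7
position: [0.5002, -0.4169, 0.0325]
tool_rot: [3.141, 0.0, 1.545]
force: [0.8, -0.0, -1.8]
grip_width: 0.0334
finger_force: 63.2
```

Emit:
{"fn": "play_rows", "kwargs": {"motion": [[0, 0, 0, 0, 0, 0, 0.4], [0, 0, 0, 0, 0, 0, 0.4], [0, 0, -0.3, 0, 0, 0, 0.4], [0, 0, -3, 0, 0, 0, 0.4], [0, 0, -7, 0, 0, 0, 0.4]]}}

```text
clock: 36.2
position: [0.4992, -0.416, 0.1014]
tool_rot: [-3.139, -0.002, 1.545]
force: [-0.3, -0.2, 0.8]
grip_width: 0.0597
finger_force: 0.0
```

Emit:
{"fn": "play_rows", "kwargs": {"motion": [[0, 0, -3, 0, 0, 0, 0.2], [3.5, 0.8, -3, 0, 0, 0, 0.2], [8, 1.6, -3, 0, 0, 0, 0.2], [12, 2.5, -3, 0, 0, -0.03, 0.2], [14.6, 3.1, -3, 0, 0, -0.053, 0.2]]}}

```text
clock: 36.7
position: [0.5357, -0.2685, 0.1328]
tool_rot: [3.141, -0.001, 1.601]
force: [0.1, -0.9, 0.7]
grip_width: 0.0512
finger_force: 0.0
```

```bash
python3 - <<'E'
from h import *
p,W=slats()
z=W[...,2]
m=(z>25)&(z<100)&(abs(W[...,0]-500)<60)&(abs(W[...,1]+425)<75);print("tape top",rect(W[m]/1000))
q,d=viewer.grab_frame("side");_,W=cloud("side",q,d);W*=1000
m=(W[...,2]>25)&(W[...,2]<100)&(abs(W[...,0]-500)<60)&(abs(W[...,1]+425)<75);print("tape side",rect(W[m]/1000), np.percentile(W[m][:,2],[2,98]))
s=observe();print(s["position"],s["force"],s["tool_rot"],s["grip_width"])
o=np.zeros((600,800,3),np.uint8);o[:,:400]=cv2.resize(p[190:280,325:385],(400,600),interpolation=cv2.INTER_CUBIC)
o[:,400:]=cv2.resize(q[155:200,285:315],(400,600),interpolation=cv2.INTER_CUBIC)
cv2.imwrite("pics/c11.png",o[:,:,::-1])
E
```

```text
slat [218 167  87  15 659] (array([ 665.2, -173. ]), array([236.6,  23.7]), 84.74)
slat [214 220  65   9 515] (array([ 530.8, -134.1]), array([ 21.8, 174.2]), 0.65)
tape top (array([ 499. , -448.9]), array([48.5, 31.2]), 88.51)
tape side (array([ 500.2, -410.8]), array([75.8, 33.8]), 87.69) [25.77766188 84.66490917]
[ 0.5364941  -0.26730803  0.13281407] [-0.9926558  -0.20988873  0.05125199] [ 3.14022821e+00 -1.31682918e-03  1.60390603e+00] 0.05113555535111004
```

Emit:
{"fn": "play_rows", "kwargs": {"motion": [[-0.4, -0.2, 4, 0, 0, 0, 0.2], [-0.4, -0.2, 8, 0, 0, 0, 0.2], [-0.4, -0.2, 11, 0, 0, 0, 0.2], [-0.4, -0.2, 12.6, 0, 0, 0, 0.2], [-0.4, -0.2, 12.9, 0, 0, 0, 0.2]]}}

```text
clock: 37.3
position: [0.5322, -0.2758, 0.0018]
tool_rot: [-3.14, -0.001, 1.597]
force: [1.0, 1.0, -0.3]
grip_width: 0.0514
finger_force: 0.0
```

Emit:
{"fn": "play_rows", "kwargs": {"motion": [[0, 0, 0, 0, 0, 0, -0.7], [0, 0, 0, 0, 0, 0, -0.7], [0, 0, 0, 0, 0, 0, -0.7], [0, 0, 0, 0, 0, 0, -0.7], [0, 0, 0, 0, 0, 0, -0.7]]}}

```text
clock: 37.8
position: [0.5339, -0.2762, 0.0049]
tool_rot: [3.139, 0.001, 1.598]
force: [-1.4, 1.4, 8.6]
grip_width: 0.0222
finger_force: 59.8
```

Emit:
{"fn": "play_rows", "kwargs": {"motion": [[0, 0, -1, 0, 0, 0, -0.7], [0, 0, -3, 0, 0, 0, -0.7], [0, 0, -5, 0, 0, 0, -0.7], [0, 0, -7, 0, 0, 0, -0.7], [0, 0, -7, 0, 0, 0, -0.7]]}}

```text
clock: 38.3
position: [0.5344, -0.2765, 0.0768]
tool_rot: [3.137, 0.002, 1.597]
force: [-0.5, -0.4, 0.3]
grip_width: 0.022
finger_force: 58.9
```

```bash
cat >> h.py <<'E'
def held(n,zr,xr,yr=(-330,30)):
    q,d=viewer.grab_frame(n);p,W=cloud(n,q,d);W*=1000
    hsv=cv2.cvtColor(p,cv2.COLOR_RGB2HSV);H,S,V=[hsv[...,i].astype(int) for i in range(3)]
    m=(H>12)&(H<35)&(S>60)&(V>80)&(W[...,2]>zr[0])&(W[...,2]<zr[1])&(W[...,0]>xr[0])&(W[...,0]<xr[1])&(W[...,1]>yr[0])&(W[...,1]<yr[1])
    P=W[m]; 
    if len(P)<20: print(n,"few",len(P));return
    r=rect(P/1000); A=np.c_[P[:,1],np.ones(len(P))]; c=np.linalg.lstsq(A,P[:,2],rcond=None)[0]
    b=np.linalg.lstsq(A,P[:,0],rcond=None)[0]
    print(n,len(P),r,"dz/dy %.4f z@mid %.1f"%(c[0],c@[np.median(P[:,1]),1]),"dx/dy %.4f"%b[0],"y",np.percentile(P[:,1],[1,99]).round(1))
E
python3 - <<'E'
from h import *
s=observe();print(s["position"],s["force"],s["tool_rot"],s["grip_width"])
for n in("top","side"): held(n,(50,110),(490,580))
E
```

```text
[ 0.53443389 -0.27650086  0.07676889] [-0.54449865 -0.40462331  0.25940877] [3.13728405e+00 2.25179656e-03 1.59747313e+00] 0.022029521975010607
top 621 (array([518.3, -97.9]), array([252.3,  74.5]), 84.26) dz/dy -0.0306 z@mid 85.1 dx/dy -0.0108 y [-225.2   12.2]
side 347 (array([ 530.4, -166.5]), array([ 24.6, 252.6]), 0.98) dz/dy -0.0176 z@mid 82.4 dx/dy -0.0207 y [-278.   -43.1]
```

Emit:
{"fn": "play_rows", "kwargs": {"motion": [[0, -1, 0, 0, 0, 0.02, -0.7], [0.1, -2, 0.5, 0, 0, 0.04, -0.7], [0.1, -2.57, 1.2, 0, 0, 0.053, -0.7], [0.1, -2.57, 1.88, 0, 0, 0.053, -0.7], [0.1, -2.57, 1.88, 0, 0, 0.053, -0.7]]}}

```text
clock: 38.9
position: [0.5067, -0.2751, 0.053]
tool_rot: [-3.14, -0.001, 1.545]
force: [-0.4, 0.3, -0.7]
grip_width: 0.0221
finger_force: 58.9
```

```bash
python3 - <<'E'
from h import *
s=observe();print(s["position"],s["force"],s["tool_rot"],s["grip_width"])
for i in range(2):
    held("side",(45,85),(480,540),(-330,-30)); held("top",(45,85),(480,540),(-240,-28))
s=observe();print(s["position"],s["force"],s["tool_rot"],s["grip_width"])
E
```

```text
[ 0.50666216 -0.27507884  0.05300909] [-0.39095592  0.25057413 -0.6649374 ] [-3.14008960e+00 -7.56541462e-04  1.54493159e+00] 0.022098460315758177
side 339 (array([ 510.8, -162.7]), array([239.1,  26.2]), 88.86) dz/dy -0.0051 z@mid 60.9 dx/dy 0.0285 y [-276.6  -44.2]
top 595 (array([ 511.7, -136.6]), array([179.6,  23.2]), 87.85) dz/dy -0.0050 z@mid 62.6 dx/dy 0.0309 y [-224.   -47.7]
side 344 (array([ 510.1, -164.2]), array([246.4,  26.3]), 87.93) dz/dy -0.0056 z@mid 61.6 dx/dy 0.0283 y [-275.8  -43.3]
top 599 (array([ 511.3, -136.6]), array([179.6,  23.5]), 88.28) dz/dy -0.0044 z@mid 63.1 dx/dy 0.0295 y [-224.   -47.5]
[ 0.50758908 -0.27528     0.05433301] [-0.0135669   0.24630321 -0.15698189] [ 3.14130527e+00 -6.31126415e-05  1.54513249e+00] 0.022098416484360256
```

Emit:
{"fn": "play_rows", "kwargs": {"motion": [[2, 0, 0, 0, 0, 0, -0.7], [4.5, 0, 0, 0, 0, 0, -0.7], [7, 0, 0, 0, 0, 0, -0.7], [9.5, 0, 0, 0, 0, 0, -0.7], [12, 0, 0, 0, 0, 0, -0.7]]}}

```text
clock: 39.6
position: [0.5106, -0.1544, 0.0545]
tool_rot: [3.141, -0.0, 1.545]
force: [0.3, -0.4, -0.9]
grip_width: 0.022
finger_force: 58.9
```

Emit:
{"fn": "play_rows", "kwargs": {"motion": [[2.5, 0, 0, 0, 0, 0, -0.7], [5, 0, 0, 0, 0, 0, -0.7], [7.5, 0, 0, 0, 0, 0, -0.7], [9.3, 0, 0, 0, 0, 0, -0.7], [9.3, 0, 0, 0, 0, 0, -0.7]]}}

```text
clock: 40.1
position: [0.5133, -0.0595, 0.0546]
tool_rot: [3.141, -0.001, 1.548]
force: [0.3, -0.4, -0.7]
grip_width: 0.0221
finger_force: 58.9
```

```bash
cat >> h.py <<'E'
def inbed(n,x0,x1,y1=235):
    q,d=viewer.grab_frame(n);p,W=cloud(n,q,d);W*=1000
    m=(W[...,2]>54)&(W[...,2]<64.5)&(W[...,0]>x0)&(W[...,0]<x1)&(W[...,1]>25)&(W[...,1]<y1)
    hsv=cv2.cvtColor(p,cv2.COLOR_RGB2HSV);m&=(hsv[...,1]>60)&(hsv[...,0]>12)&(hsv[...,0]<35)
    P=W[m]
    if len(P)<15: print(n,"few",len(P));return
    A=np.c_[P[:,1],np.ones(len(P))];c=np.linalg.lstsq(A,P[:,2],rcond=None)[0];b=np.linalg.lstsq(A,P[:,0],rcond=None)[0]
    print(n,len(P),rect(P/1000),"tip y",np.percentile(P[:,1],[95,99,100]).round(1),"x",np.median(P[:,0]).round(1),"dx/dy %.3f dz/dy %.3f"%(b[0],c[0]),"z",np.median(P[:,2]).round(1))
E
python3 - <<'E'
from h import *
s=observe();print(s["position"],s["force"],s["tool_rot"],s["grip_width"])
for n in("top","side"): inbed(n,490,545)
E
```

```text
[ 0.51333056 -0.0595396   0.0546125 ] [ 0.2534456  -0.36267635 -0.69304377] [ 3.14079996e+00 -1.14819358e-03  1.54847495e+00] 0.022126039700053085
top 218 (array([511. , 133.6]), array([100.6,  39.3]), 88.48) tip y [166.8 171.2 184.4] x 517.1 dx/dy 0.017 dz/dy -0.006 z 62.5
side 286 (array([517.6,  97.9]), array([145.6,  24.8]), 88.69) tip y [165.1 169.1 170.6] x 513.9 dx/dy 0.046 dz/dy 0.002 z 63.0
```

Emit:
{"fn": "play_rows", "kwargs": {"motion": [[0.2, 0, 0.1, 0, 0, 0, -0.7], [0.4, 0, 0.2, 0, 0, 0, -0.7], [0.6, 0, 0.3, 0, 0, 0, -0.7], [0.8, 0, 0.3, 0, 0, 0, -0.7], [0.8, 0, 0.3, 0, 0, 0, -0.7]]}}

```text
clock: 40.7
position: [0.5129, -0.0542, 0.0513]
tool_rot: [-3.141, -0.0, 1.545]
force: [-0.3, -0.7, -0.7]
grip_width: 0.0224
finger_force: 58.9
```

Emit:
{"fn": "play_rows", "kwargs": {"motion": [[0.1, 0, 0, 0, 0, 0, -0.7], [0.2, 0, 0, 0, 0, 0, -0.7], [0.3, 0, 0, 0, 0, 0, -0.7], [0.3, 0, 0, 0, 0, 0, -0.7], [0.3, 0, 0, 0, 0, 0, -0.7]]}}

```text
clock: 41.2
position: [0.5131, -0.0515, 0.0513]
tool_rot: [3.142, 0.0, 1.545]
force: [-0.2, 0.6, -0.1]
grip_width: 0.0221
finger_force: 58.9
```

```bash
python3 - <<'E'
from h import *
s=observe();print(s["position"],s["force"],s["tool_rot"],s["grip_width"])
for n in("side","top"): inbed(n,490,545)
E
```

```text
[ 0.51307988 -0.05146117  0.05133279] [-0.16169983  0.62884911 -0.0880199 ] [3.14152301e+00 1.75073428e-05 1.54480010e+00] 0.022148733832958595
side 294 (array([518.1,  97.2]), array([144.7,  24.8]), 88.53) tip y [160.9 167.2 169.4] x 516.1 dx/dy 0.034 dz/dy -0.005 z 60.2
top 278 (array([518. , 139.7]), array([23.5, 87. ]), 0.51) tip y [173.9 177.1 183.2] x 517.0 dx/dy 0.043 dz/dy -0.011 z 60.0
```

Emit:
{"fn": "play_rows", "kwargs": {"motion": [[0.05, 0, 0.1, 0, 0, 0, -0.7], [0.1, 0, 0.1, 0, 0, 0, -0.7], [0.15, 0, 0.1, 0, 0, 0, -0.7], [0.2, 0, 0.1, 0, 0, 0, -0.7], [0.2, 0, 0.1, 0, 0, 0, -0.7]]}}

```text
clock: 41.8
position: [0.5131, -0.0494, 0.0503]
tool_rot: [3.142, -0.0, 1.545]
force: [-0.3, -0.3, -1.4]
grip_width: 0.0221
finger_force: 58.9
```

Emit:
{"fn": "play_rows", "kwargs": {"motion": [[0.05, 0, 0, 0, 0, 0, -0.7], [0.1, 0, 0, 0, 0, 0, -0.7], [0.1, 0, 0, 0, 0, 0, -0.7], [0.1, 0, 0, 0, 0, 0, -0.7], [0.1, 0, 0, 0, 0, 0, -0.7]]}}

```text
clock: 42.3
position: [0.5131, -0.0484, 0.0503]
tool_rot: [3.142, -0.0, 1.545]
force: [0.1, 1.5, -0.7]
grip_width: 0.0223
finger_force: 58.9
```

Emit:
{"fn": "play_rows", "kwargs": {"motion": [[0.05, 0, 0, 0, 0, 0, -0.7], [0.1, 0, 0, 0, 0, 0, -0.7], [0.1, 0, 0, 0, 0, 0, -0.7], [0.1, 0, 0, 0, 0, 0, -0.7], [0.1, 0, 0, 0, 0, 0, -0.7]]}}

```text
clock: 42.8
position: [0.5132, -0.0475, 0.0503]
tool_rot: [3.142, -0.0, 1.545]
force: [0.8, 0.4, -1.4]
grip_width: 0.022
finger_force: 58.9
```

Emit:
{"fn": "play_rows", "kwargs": {"motion": [[0.03, 0, 0, 0, 0, 0, -0.7], [0.06, 0, 0, 0, 0, 0, -0.7], [0.08, 0, 0, 0, 0, 0, -0.7], [0.08, 0, 0, 0, 0, 0, -0.7], [0.08, 0, 0, 0, 0, 0, -0.7]]}}

```text
clock: 43.3
position: [0.5132, -0.0467, 0.0503]
tool_rot: [3.142, -0.0, 1.545]
force: [0.1, 0.3, -0.6]
grip_width: 0.0222
finger_force: 58.9
```

Emit:
{"fn": "play_rows", "kwargs": {"motion": [[0.05, 0, 0, 0, 0, 0, -0.7], [0.1, 0, 0, 0, 0, 0, -0.7], [0.12, 0, 0, 0, 0, 0, -0.7], [0.12, 0, 0, 0, 0, 0, -0.7], [0.12, 0, 0, 0, 0, 0, -0.7]]}}

```text
clock: 43.8
position: [0.5131, -0.046, 0.0503]
tool_rot: [-3.141, 0.001, 1.544]
force: [-0.3, -5.3, 0.1]
grip_width: 0.0219
finger_force: 58.9
```

```bash
python3 - <<'E'
from h import *
s=observe();print(s["position"],s["force"],s["grip_width"])
I=[viewer.grab_frame("top") for _ in range(3)]
p=np.mean([i[0] for i in I],0)
# intensity profile along image row through slat at x~517,y 150..200 z=.059
c=viewer.camera_info("top")
for z in(.059,):
  for y in range(150,206,3):
    X=c["R"]@np.array([.5195,y/1000,z])+c["t"];u=c["fx"]*X[0]/X[2]+c["cx"];v=c["fy"]*X[1]/X[2]+c["cy"]
    px=cv2.getRectSubPix(p.astype(np.float32),(1,1),(u,v))[0,0]; w2=cv2.getRectSubPix(p.astype(np.float32),(1,1),(u,v+12))[0,0]; print(y,round(u,1),round(v,1),px.round(),w2.round())
E
```

```text
[ 0.51313411 -0.04600745  0.05031057] [-0.28131501 -5.33547232  0.12339167] 0.021915507781023823
150 137.0 226.9 [157. 157. 104.] [157. 162. 127.]
153 135.9 226.8 [157. 157. 103.] [157. 162. 126.]
156 134.7 226.8 [157. 156. 103.] [157. 161. 126.]
159 133.6 226.8 [157. 157. 103.] [156. 161. 126.]
162 132.5 226.8 [158. 157. 105.] [156. 160. 126.]
165 131.3 226.8 [158. 158. 105.] [158. 162. 128.]
168 130.2 226.8 [157. 157. 104.] [158. 162. 128.]
171 129.1 226.8 [156. 157. 103.] [157. 162. 128.]
174 127.9 226.8 [158. 159. 105.] [158. 162. 127.]
177 126.8 226.8 [158. 158. 104.] [156. 160. 123.]
180 125.6 226.7 [152. 150. 100.] [142. 141. 106.]
183 124.5 226.7 [123. 121.  84.] [104.  97.  75.]
186 123.4 226.7 [98. 97. 87.] [73. 69. 62.]
189 122.2 226.7 [130. 133. 138.] [94. 95. 95.]
192 121.1 226.7 [154. 159. 167.] [139. 141. 148.]
195 120.0 226.7 [158. 162. 170.] [155. 160. 168.]
198 118.8 226.7 [157. 162. 167.] [158. 162. 169.]
201 117.7 226.7 [157. 160. 150.] [158. 162. 164.]
204 116.5 226.7 [157. 158. 125.] [157. 161. 147.]
```

Emit:
{"fn": "play_rows", "kwargs": {"motion": [[0, 0, 0.03, 0, 0, 0, -0.7], [0, 0, 0.03, 0, 0, 0, 0.1], [0, 0, 0.03, 0, 0, 0, 0.1], [0, 0, 0.03, 0, 0, 0, 0.1], [0, 0, 0.03, 0, 0, 0, 0.1]]}}

```text
clock: 44.45
position: [0.5133, -0.0453, 0.05]
tool_rot: [3.141, -0.0, 1.545]
force: [-0.0, 0.2, 0.4]
grip_width: 0.0472
finger_force: 0.0
```

Emit:
{"fn": "play_rows", "kwargs": {"motion": [[0, 0, -2, 0, 0, 0, 0.1], [0, 0, -6, 0, 0, 0, 0.1], [0, 0, -9, 0, 0, 0, 0.1], [-3, 2, -9, 0, 0, 0, 0.1], [-7, 5, -9, 0, 0, 0, 0.1]]}}

```text
clock: 44.95
position: [0.562, -0.116, 0.1416]
tool_rot: [3.14, -0.0, 1.548]
force: [1.6, -0.3, -0.0]
grip_width: 0.0469
finger_force: 0.0
```

```bash
python3 - <<'E'
from h import *
s=observe();print(s["position"],s["tool_rot"],s["grip_width"])
for n in("side","top"): inbed(n,490,545)
slats()
q,d=viewer.grab_frame("side");p,W=cloud("side",q,d);W*=1000
hsv=cv2.cvtColor(p,cv2.COLOR_RGB2HSV)
for x in(430,455,480,520,600):
    m=(W[...,2]>64)&(W[...,2]<76)&(abs(W[...,0]-x)<8)&(W[...,1]>180)&(W[...,1]<260)&(hsv[...,1]<70)
    if m.sum()>3: print("stop",x,np.round(np.percentile(W[m][:,1],[5,50,95]),1))
s=observe();print(s["position"])
E
```

```text
[ 0.56202568 -0.11597268  0.14164048] [ 3.13966838e+00 -2.44690789e-04  1.54819909e+00] 0.04688896115465729
side 294 (array([517.8,  97.5]), array([144.4,  24.9]), 88.63) tip y [160.6 165.7 169.5] x 515.8 dx/dy 0.031 dz/dy -0.000 z 59.4
top 551 (array([519.2, 106.8]), array([ 44.3, 160.4]), 5.06) tip y [178.8 184.2 185.8] x 517.0 dx/dy 0.029 dz/dy -0.003 z 59.3
slat [263 172  42  12 306] (array([ 659.5, -234.8]), array([113.2,  23. ]), 84.5)
stop 430 [188.9 196.6 202.7]
stop 455 [187.  197.3 202.6]
stop 480 [187.2 198.3 201.8]
stop 520 [185.8 196.8 199.9]
stop 600 [184.7 193.4 196.6]
[ 0.56134667 -0.11743843  0.13963864]
```

Emit:
{"fn": "play_rows", "kwargs": {"motion": [[-3, 2, 0, 0, 0, 0.02, 0], [-6, 4, 0, 0, 0, 0.04, 0], [-9.5, 6.5, 0, 0, 0, 0.065, 0], [-13, 8.5, 0, 0, 0, 0.065, 0], [-15.2, 9.9, 0, 0, 0, 0.065, 0]]}}

```text
clock: 45.65
position: [0.6568, -0.2728, 0.1397]
tool_rot: [-3.141, 0.0, 1.479]
force: [-0.7, 1.0, -0.5]
grip_width: 0.0426
finger_force: 0.0
```

```bash
python3 - <<'E'
from h import *
s=observe();print(s["position"],s["tool_rot"],s["grip_width"])
for n in("side","top"):
    q,d=viewer.grab_frame(n);p,W=cloud(n,q,d);W*=1000;z=W[...,2]
    m=(z>35)&(z<53)&(abs(W[...,0]-740)<50)&(abs(W[...,1]+255)<70);print(n,"cup",m.sum(),rect(W[m]/1000) if m.sum()>5 else 0)
    hsv=cv2.cvtColor(p,cv2.COLOR_RGB2HSV);wood=(hsv[...,0]>12)&(hsv[...,0]<35)&(hsv[...,1]>60)
    m=wood&(z>9)&(z<20)&(abs(W[...,0]-660)<35)&(W[...,1]<-30)&(W[...,1]>-310)
    P=W[m];b=np.polyfit(P[:,1],P[:,0],1);print("slat x@-272 %.1f slope %.4f"%(np.polyval(b,-272),b[0]),np.percentile(P[:,1],[0,1,99,100]).round(1),len(P))
s=observe();print(s["position"],s["tool_rot"],s["grip_width"])
E
```

```text
[ 0.65680979 -0.27280522  0.13970636] [-3.14126598e+00  2.84073156e-04  1.47933327e+00] 0.04264589225473642
side cup 138 (array([ 761.1, -269.2]), array([52.2, 62.8]), 21.37)
slat x@-272 653.8 slope 0.1066 [-290.1 -282.9  -52.1  -50.9] 213
top cup 0 0
slat x@-272 656.1 slope 0.0910 [-239.6 -236.7  -56.1  -55.4] 555
[ 0.65670868 -0.27358955  0.1392088 ] [-3.14131613e+00  6.31458572e-04  1.47758323e+00] 0.04258735625290081
```

Emit:
{"fn": "play_rows", "kwargs": {"motion": [[0, -0.1, 4, 0, 0, 0, 0], [0, -0.1, 8, 0, 0, 0, 0], [0, -0.1, 11.5, 0, 0, 0, 0], [0, -0.1, 13.2, 0, 0, 0, 0], [0, -0.1, 13.5, 0, 0, 0, 0]]}}

```text
clock: 46.25
position: [0.6545, -0.2696, 0.0033]
tool_rot: [-3.139, -0.001, 1.481]
force: [0.2, 0.8, 0.2]
grip_width: 0.0427
finger_force: 0.0
```

Emit:
{"fn": "play_rows", "kwargs": {"motion": [[0, 0, 0, 0, 0, 0, -0.7], [0, 0, 0, 0, 0, 0, -0.7], [0, 0, 0, 0, 0, 0, -0.7], [0, 0, 0, 0, 0, 0, -0.7], [0, 0, 0, 0, 0, 0, -0.7]]}}

```text
clock: 46.75
position: [0.6563, -0.2714, 0.0068]
tool_rot: [3.139, 0.0, 1.48]
force: [-2.5, 1.4, 10.4]
grip_width: 0.0216
finger_force: 60.4
```

Emit:
{"fn": "play_rows", "kwargs": {"motion": [[0, 0, -1, 0, 0, 0, -0.7], [0, 0, -3, 0, 0, 0, -0.7], [0, 0, -5, 0, 0, 0, -0.7], [0, 0, -5, 0, 0, 0, -0.7], [0, 0, -5, 0, 0, 0, -0.7]]}}

```text
clock: 47.25
position: [0.6559, -0.2715, 0.0567]
tool_rot: [3.14, 0.001, 1.48]
force: [-0.8, -0.8, -0.6]
grip_width: 0.0218
finger_force: 59.4
```

```bash
python3 - <<'E'
from h import *
s=observe();print(s["position"],s["tool_rot"],s["grip_width"])
for n in("side","top"): held(n,(40,90),(625,700),(-330,-20))
s=observe();print(s["position"],s["tool_rot"],s["grip_width"])
E
```

```text
[ 0.65585388 -0.27149407  0.0566606 ] [3.13979964e+00 5.96630145e-04 1.47960868e+00] 0.02176323199661241
side 357 (array([ 664.4, -166.6]), array([233.3,  26.3]), 84.73) dz/dy -0.0130 z@mid 61.3 dx/dy 0.0947 y [-272.   -51.7]
top 572 (array([ 667.5, -140.4]), array([174. ,  23.7]), 84.61) dz/dy -0.0076 z@mid 62.7 dx/dy 0.0924 y [-226.   -56.6]
[ 0.65512215 -0.27120092  0.05508178] [-3.14124967e+00 -7.35761620e-06  1.47967420e+00] 0.02175443020484867
```

Emit:
{"fn": "play_rows", "kwargs": {"motion": [[-0.1, -1.5, -0.2, 0, 0, -0.02, -0.7], [-0.3, -3.5, -0.2, 0, 0, -0.04, -0.7], [-0.5, -5.5, -0.2, 0, 0, -0.065, -0.7], [-0.6, -6.6, -0.2, 0, 0, -0.065, -0.7], [-0.6, -6.6, -0.2, 0, 0, -0.065, -0.7]]}}

```text
clock: 47.85
position: [0.5879, -0.2716, 0.0568]
tool_rot: [-3.14, -0.0, 1.543]
force: [0.3, -0.3, -0.7]
grip_width: 0.022
finger_force: 59.4
```

```bash
python3 - <<'E'
from h import *
for n in("side","top"): held(n,(40,90),(560,620),(-330,-25))
for n in("side","top"): held(n,(40,90),(560,620),(-330,-25))
s=observe();print(s["position"],s["tool_rot"],s["grip_width"])
E
```

```text
side 331 (array([ 592.1, -163.2]), array([230.4,  25.7]), 88.62) dz/dy -0.0072 z@mid 62.4 dx/dy 0.0323 y [-274.   -51.2]
top 567 (array([ 592.7, -138.7]), array([170.7,  23.6]), 88.62) dz/dy -0.0050 z@mid 64.1 dx/dy 0.0329 y [-220.9  -56.2]
side 328 (array([ 593.3, -165.9]), array([236.1,  26.2]), 88.43) dz/dy -0.0080 z@mid 62.4 dx/dy 0.0276 y [-273.3  -49.9]
top 561 (array([ 593.8, -138.7]), array([170.7,  23.6]), 88.36) dz/dy -0.0038 z@mid 64.0 dx/dy 0.0286 y [-220.9  -54. ]
[ 0.58996532 -0.27087289  0.05691456] [ 3.14111761e+00 -1.64323232e-04  1.54490879e+00] 0.021897224838850673
```

Emit:
{"fn": "play_rows", "kwargs": {"motion": [[2, 0, 0.1, 0, 0, 0, -0.7], [4.5, 0, 0.1, 0, 0, 0, -0.7], [7, 0, 0.1, 0, 0, 0, -0.7], [9.5, 0, 0.1, 0, 0, 0, -0.7], [12, 0, 0.1, 0, 0, 0, -0.7]]}}

```text
clock: 48.55
position: [0.5929, -0.1498, 0.0559]
tool_rot: [3.141, -0.0, 1.545]
force: [-0.5, -0.4, -0.4]
grip_width: 0.0219
finger_force: 59.4
```

Emit:
{"fn": "play_rows", "kwargs": {"motion": [[2.5, 0, 0, 0, 0, 0, -0.7], [5, 0, 0, 0, 0, 0, -0.7], [7.5, 0, 0, 0, 0, 0, -0.7], [9.8, 0, 0, 0, 0, 0, -0.7], [9.8, 0, 0, 0, 0, 0, -0.7]]}}

```text
clock: 49.05
position: [0.5956, -0.0487, 0.056]
tool_rot: [3.141, -0.002, 1.549]
force: [0.2, -0.9, -0.6]
grip_width: 0.0219
finger_force: 59.4
```

```bash
python3 - <<'E'
from h import *
for n in("side","top"): inbed(n,565,625,190)
s=observe();print(s["position"],s["force"],s["tool_rot"],s["grip_width"])
E
```

```text
side 225 (array([598.7,  98.4]), array([145.1,  24.4]), 89.05) tip y [164.9 169.8 170.7] x 598.4 dx/dy 0.049 dz/dy 0.006 z 63.0
top 204 (array([597.2, 139.4]), array([35.4, 93.6]), 10.03) tip y [163.2 165.8 182.4] x 598.0 dx/dy 0.015 dz/dy -0.013 z 62.2
[ 0.59526667 -0.05257028  0.05591011] [ 0.24921096 -0.72081067 -0.16298262] [ 3.14145408e+00 -6.28660713e-05  1.54594787e+00] 0.021931853201661553
```

Emit:
{"fn": "play_rows", "kwargs": {"motion": [[0.2, 0, 0.1, 0, 0, 0, -0.7], [0.4, 0, 0.2, 0, 0, 0, -0.7], [0.7, 0, 0.3, 0, 0, 0, -0.7], [1.0, 0, 0.35, 0, 0, 0, -0.7], [1.0, 0, 0.35, 0, 0, 0, -0.7]]}}

```text
clock: 49.65
position: [0.595, -0.0427, 0.0524]
tool_rot: [-3.142, -0.0, 1.545]
force: [-0.0, -1.0, -0.7]
grip_width: 0.0221
finger_force: 59.4
```

Emit:
{"fn": "play_rows", "kwargs": {"motion": [[0.1, 0, 0, 0, 0, 0, -0.7], [0.2, 0, 0, 0, 0, 0, -0.7], [0.25, 0, 0, 0, 0, 0, -0.7], [0.25, 0, 0, 0, 0, 0, -0.7], [0.25, 0, 0, 0, 0, 0, -0.7]]}}

```text
clock: 50.15
position: [0.5951, -0.0408, 0.0525]
tool_rot: [-3.142, -0.0, 1.545]
force: [-0.0, 0.5, -0.3]
grip_width: 0.022
finger_force: 59.4
```

Emit:
{"fn": "play_rows", "kwargs": {"motion": [[0.05, 0, 0, 0, 0, 0, -0.7], [0.1, 0, 0, 0, 0, 0, -0.7], [0.1, 0, 0, 0, 0, 0, -0.7], [0.1, 0, 0, 0, 0, 0, -0.7], [0.1, 0, 0, 0, 0, 0, -0.7]]}}

```text
clock: 50.65
position: [0.5951, -0.0397, 0.0525]
tool_rot: [-3.142, -0.0, 1.545]
force: [0.7, -0.4, -0.6]
grip_width: 0.0219
finger_force: 59.4
```

Emit:
{"fn": "play_rows", "kwargs": {"motion": [[0.05, 0, 0, 0, 0, 0, -0.7], [0.1, 0, 0, 0, 0, 0, -0.7], [0.1, 0, 0, 0, 0, 0, -0.7], [0.1, 0, 0, 0, 0, 0, -0.7], [0.1, 0, 0, 0, 0, 0, -0.7]]}}

```text
clock: 51.15
position: [0.5951, -0.0387, 0.0525]
tool_rot: [-3.142, 0.0, 1.545]
force: [0.5, 0.2, 0.3]
grip_width: 0.022
finger_force: 59.4
```

Emit:
{"fn": "play_rows", "kwargs": {"motion": [[0.05, 0, 0, 0, 0, 0, -0.7], [0.1, 0, 0, 0, 0, 0, -0.7], [0.1, 0, 0, 0, 0, 0, -0.7], [0.1, 0, 0, 0, 0, 0, -0.7], [0.1, 0, 0, 0, 0, 0, -0.7]]}}

```text
clock: 51.65
position: [0.5952, -0.0377, 0.0525]
tool_rot: [-3.142, -0.0, 1.545]
force: [0.3, -0.6, -1.1]
grip_width: 0.0218
finger_force: 59.4
```

Emit:
{"fn": "play_rows", "kwargs": {"motion": [[0.05, 0, 0, 0, 0, 0, -0.7], [0.1, 0, 0, 0, 0, 0, -0.7], [0.1, 0, 0, 0, 0, 0, -0.7], [0.1, 0, 0, 0, 0, 0, -0.7], [0.1, 0, 0, 0, 0, 0, -0.7]]}}

```text
clock: 52.15
position: [0.5952, -0.0368, 0.0525]
tool_rot: [-3.142, 0.0, 1.545]
force: [0.1, -0.7, 0.2]
grip_width: 0.0221
finger_force: 59.4
```

Emit:
{"fn": "play_rows", "kwargs": {"motion": [[0.05, 0, 0, 0, 0, 0, -0.7], [0.1, 0, 0, 0, 0, 0, -0.7], [0.1, 0, 0, 0, 0, 0, -0.7], [0.1, 0, 0, 0, 0, 0, -0.7], [0.1, 0, 0, 0, 0, 0, -0.7]]}}

```text
clock: 52.65
position: [0.5951, -0.0367, 0.0524]
tool_rot: [-3.141, 0.001, 1.544]
force: [-0.0, -5.6, -0.1]
grip_width: 0.0217
finger_force: 59.4
```

Emit:
{"fn": "play_rows", "kwargs": {"motion": [[0, 0, 0.05, 0, 0, 0, -0.7], [0, 0, 0.05, 0, 0, 0, 0], [0, 0, 0.05, 0, 0, 0, 0], [0, 0, 0.05, 0, 0, 0, 0], [0, 0, 0.05, 0, 0, 0, 0]]}}

```text
clock: 53.15
position: [0.5953, -0.0355, 0.052]
tool_rot: [3.142, -0.0, 1.545]
force: [0.8, 0.3, 0.3]
grip_width: 0.043
finger_force: 0.0
```

Emit:
{"fn": "play_rows", "kwargs": {"motion": [[0, 0, -2, 0, 0, 0, 0], [0, 0, -6, 0, 0, 0, 0], [0, 0, -10, 0, 0, 0, 0], [-3, -2, -12, 0, 0, 0, 0], [-7, -3, -14, 0, 0, 0, 0]]}}

```text
clock: 53.65
position: [0.5628, -0.1037, 0.1934]
tool_rot: [3.141, -0.001, 1.548]
force: [0.9, -1.4, -0.4]
grip_width: 0.0426
finger_force: 0.0
```

Emit:
{"fn": "play_rows", "kwargs": {"motion": [[-4, -1, 0, 0, 0, 0, 0], [-8, -2, 0, 0, 0, 0, 0], [-12, -4, 0, 0, 0, 0, 0], [-12, -4, 0, 0, 0, 0, 0], [-12, -4, 0, 0, 0, 0, 0]]}}

```text
clock: 54.15
position: [0.5199, -0.2246, 0.1921]
tool_rot: [3.142, -0.0, 1.543]
force: [-0.4, 0.9, 0.3]
grip_width: 0.0427
finger_force: 0.0
```

```bash
python3 - <<'E'
from h import *
s=observe();print(s["position"],s["grip_width"])
for n in("side","top"):
    inbed(n,490,545,190);inbed(n,565,625,190)
q,d=viewer.grab_frame("side");p,W=cloud("side",q,d);W*=1000
hsv=cv2.cvtColor(p,cv2.COLOR_RGB2HSV)
for x in(455,480,520,600):
    m=(W[...,2]>64)&(W[...,2]<76)&(abs(W[...,0]-x)<8)&(W[...,1]>180)&(W[...,1]<260)&(hsv[...,1]<70)
    if m.sum()>3: print("stop",x,np.round(np.percentile(W[m][:,1],[5,50,95]),1))
a=snap("pics/x2.png",(95,165,125,110),n=3)
o=np.zeros((600,800,3),np.uint8)
o[:300,:341]=cv2.resize(cv2.convertScaleAbs(a[165:275,95:220],alpha=1.4),(341,300),interpolation=cv2.INTER_CUBIC)
o[300:,:341]=cv2.resize(cv2.convertScaleAbs(a[185:285,325:395],alpha=1.4),(341,300),interpolation=cv2.INTER_CUBIC)
o[:,341:]=cv2.resize(q[150:300,170:335],(459,600),interpolation=cv2.INTER_CUBIC)
cv2.imwrite("pics/final.png",o[:,:,::-1])
E
```

```text
[ 0.51991976 -0.22456868  0.19209484] 0.042749647149865844
side 287 (array([518.1,  97.7]), array([144.4,  25.3]), 87.78) tip y [159.9 165.9 169.8] x 516.4 dx/dy 0.034 dz/dy 0.002 z 59.5
side 219 (array([599.6,  96.5]), array([140.5,  26. ]), 87.35) tip y [159.7 164.5 167.1] x 599.8 dx/dy 0.052 dz/dy 0.001 z 59.6
top 549 (array([517. , 105.3]), array([ 47.1, 158.6]), 2.41) tip y [179.  183.8 184.9] x 517.1 dx/dy 0.034 dz/dy -0.002 z 59.3
top 535 (array([589.5, 104.1]), array([ 45. , 157.5]), 0.49) tip y [175.7 181.4 182.9] x 598.3 dx/dy 0.028 dz/dy -0.004 z 59.2
stop 455 [188.5 197.8 201.7]
stop 480 [187.9 196.1 201.3]
stop 520 [186.5 196.3 199.4]
stop 600 [183.7 193.7 197.8]
```

View pics/final.png

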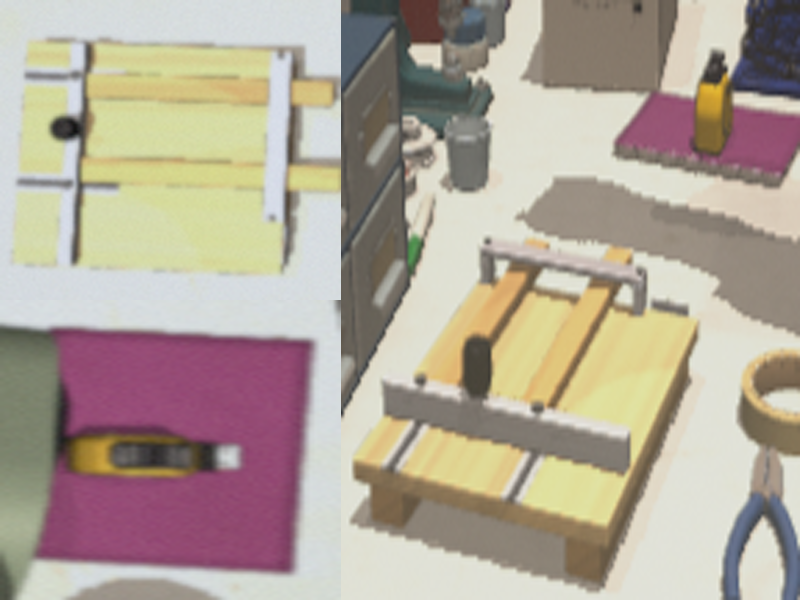

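The final view shows both slats under the bar and against the stop. The tape stands on the pad with its blade in, and the cup and marker are untouched. Handing in.

```bash
python3 -c "
from workcell import bot
print(bot.job_done())"
```

```text
the job is handed in; nothing more can be done
None
```

The job is handed in, but the judge returned no verdict: by my camera readings the stop is at about 20 cm, both slats present lie flat under the bar against it, and the tape stands run in and unlocked on the notepad (the hook slipped off the lip twice before the pull that held).

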